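# Change the sanding drums on their bayonet hubs

## Task

Change over the sander: unlock every worn drum from its hub (push down, quarter turn, lift) and stand it upright in the wooden tray, and lock every fresh drum standing ready on the bench into the hub of its own size (push down against the spring, quarter turn clockwise, let it spring up into its notch). Only when all the drums are in place, throw the power lever fully over to on. Leave the pipe, the briar block and the bowl where they are.

Things in the scene. Friction and masses are not known exactly. Their poses are not given: they have to be found in the camera images.
- fresh_small: Fresh small sanding drum (may be absent), upright. Origin: centre of underside. Going up z: 8 mm steel foot, a disc 40 dia with a lug bar 58 long (x) x 20 wide across it; shank 18 dia, to 23.5; brown drum 60 dia, 23.5 to 47.5; on top an aluminium wing grip 34 long (x, parallel to the lugs), 12 thick, 47.5 to 68. 0.15 to 0.55 kg, most in the foot. A half turn makes no difference.
- worn_small: Worn small sanding drum with dark scorched bands (may be absent); shape, sizes and origin as fresh_small; starts locked in hub_small.
- hub_small: The small hub, fixed: green box 78 x 78 mm, 45 tall, steel top; origin centre of underside, z up. Opening in the top: 44 mm square with a slot 64 long (its x) x 24 wide for the small drum's foot; in it a brass spring plunger, top 10 mm below the hub's top when free, 4 N at first touch, 12 N at the bottom. A drum in it unturned rests up to 4 mm above seated.
- hub_small_seat (a point): Origin of the locked small drum: on the hub's axis, 31 mm above the bench; hub's axes. To lock: drum x along hub x, push down until its underside is 23 mm below the hub top (at 23.5 drum meets hub; above 20.5 it cannot turn), turn a quarter clockwise from above (stop), let rise 9 mm into the notch, lug bar along hub y. Unlock: push down 9 mm, turn back counter-clockwise to hub x, lift.
- fresh_medium: Fresh medium sanding drum (may be absent), upright. Origin: centre of underside. Going up z: 8 mm steel foot, a disc 50 dia with a lug bar 68 long (x) x 20 wide across it; shank 18 dia, to 23.5; brown drum 70 dia, 23.5 to 47.5; on top an aluminium wing grip 34 long (x, parallel to the lugs), 12 thick, 47.5 to 68. 0.15 to 0.55 kg, most in the foot. A half turn makes no difference.
- worn_medium: Worn medium sanding drum with dark scorched bands (may be absent); shape, sizes and origin as fresh_medium; starts locked in hub_medium.
- hub_medium: The medium hub, fixed: green box 88 x 88 mm, 45 tall, steel top; origin centre of underside, z up. Opening in the top: 54 mm square with a slot 74 long (its x) x 24 wide for the medium drum's foot; in it a brass spring plunger, top 10 mm below the hub's top when free, 4 N at first touch, 12 N at the bottom. A drum in it unturned rests up to 4 mm above seated.
- hub_medium_seat (a point): Origin of the locked medium drum: on the hub's axis, 31 mm above the bench; hub's axes. To lock: drum x along hub x, push down until its underside is 23 mm below the hub top (at 23.5 drum meets hub; above 20.5 it cannot turn), turn a quarter clockwise from above (stop), let rise 9 mm into the notch, lug bar along hub y. Unlock: push down 9 mm, turn back counter-clockwise to hub x, lift.
- fresh_large: Fresh large sanding drum (may be absent), upright. Origin: centre of underside. Going up z: 8 mm steel foot, a disc 58 dia with a lug bar 76 long (x) x 20 wide across it; shank 18 dia, to 23.5; brown drum 78 dia, 23.5 to 47.5; on top an aluminium wing grip 34 long (x, parallel to the lugs), 12 thick, 47.5 to 68. 0.15 to 0.55 kg, most in the foot. A half turn makes no difference.
- worn_large: Worn large sanding drum with dark scorched bands (may be absent); shape, sizes and origin as fresh_large; starts locked in hub_large.
- hub_large: The large hub, fixed: green box 96 x 96 mm, 45 tall, steel top; origin centre of underside, z up. Opening in the top: 62 mm square with a slot 82 long (its x) x 24 wide for the large drum's foot; in it a brass spring plunger, top 10 mm below the hub's top when free, 4 N at first touch, 12 N at the bottom. A drum in it unturned rests up to 4 mm above seated.
- hub_large_seat (a point): Origin of the locked large drum: on the hub's axis, 31 mm above the bench; hub's axes. To lock: drum x along hub x, push down until its underside is 23 mm below the hub top (at 23.5 drum meets hub; above 20.5 it cannot turn), turn a quarter clockwise from above (stop), let rise 9 mm into the notch, lug bar along hub y. Unlock: push down 9 mm, turn back counter-clockwise to hub x, lift.
- tray: Open wooden tray fixed to the bench for worn drums, 280 (along its x) x 150 x 35 mm tall, walls and floor 6 mm thick; origin at the centre of its underside. It has room for three drums 80 mm apart along x.
- power (a joint): Power lever of the sander: 0 = off (leaning towards -x of power_base), 1.0 rad = on (leaning towards its +x); turns about the y axis of power_base 22 mm above the bench, stays where it is left, starts at 0 to 0.1.
- power_base: Grey block of the power lever, 70 x 50 x 25 mm, fixed; origin at the centre of its underside; the lever's axis lies 22 mm above the origin.
- power_tip (a point): Centre of the 26 mm dia black ball at the end of the power lever, 80 mm from its axis.
- briar_block: Bystander: briar block 65 x 45 x 40 mm; origin centre of underside.
- pipe: Bystander: smoking pipe, bowl 42 mm dia, 45 mm tall, stem reaching 125 mm along its x; origin under the bowl.
- dish: Bystander: dark wooden bowl 96 mm dia, 45 mm tall; origin centre of underside.

How it is judged:
By the outcome, as a careful person would: the job done as asked, in the order asked, and still so for the second after the job is handed in, with the robot touching nothing.
Of fresh_small, fresh_medium, fresh_large only 2 to 3 are there at a start; the rules pass over those that are not, and their reading is None.
Of worn_small, worn_medium, worn_large only 2 to 3 are there at a start; the rules pass over those that are not, and their reading is None.
At some moment in a run one of fresh_small, fresh_medium, fresh_large may be knocked a few centimetres aside while the robot is not near it.
It also fails if it takes over 210 s, if anything falls off the work surface, if the arm or the gripper's body presses on something with over 40 N, if the wrist force passes 120 N, or if a joint passes its speed limit or range.

## Robot

A 6-joint arm with a two-finger parallel gripper is mounted at the origin on the work surface. World frame = base frame: x ahead of the robot, y to its left, z up, the work surface at z = 0. Lengths are in m, angles in rad, forces in N, time in s.
With the tool pointing down it reaches from about 0.35 to 0.775 m from the base axis. Payload 5.5 kg.
Tool frame: the origin (TCP) lies between the finger pads; the fingertips stand 22 mm ahead of it and the grasp point (between the pads) lies 3 mm ahead of it; z points along the fingers, y is the line along which they close (so a half turn about z gives the same grasp; the last joint's range is limited). The gripper opens to 85 mm and grips with 20 to 120 N. Pads are 22 mm wide; open, the fingers measure 114 mm over their backs; the gripper's body (76 mm by 85 mm) begins 54 mm behind the grasp point. The pads swing forward as they close: fully open they stand 13 mm farther back than shut.
Start: joints at [0.975, 0.313, 0.046, 1.304, 0, 1.431], TCP at [0.253, 0.516, 0.253] pointing down, gripper open.
Joint ranges: [-2.76, 2.76], [-0.86, 1.69], [-1.03, 1.26], [-2.2, 2.34], [-1.47, 1.5], [-3.14, 3.14]. Speed limits (rad/s): [2.57, 2.57, 3.14, 3.14, 3.14, 3.14].

## Interface

Orientations are given as a unit quaternion [w, x, y, z].
In Python, from workcell import env gives the robot as it stands.
- The arm moves only by the shell command python3 nudge.py 'ROWS' [OPENING] [FORCE]. ROWS is one flat JSON list of numbers that holds 1 to 8 rows one after another, with no inner brackets; each row has 6 numbers: dx, dy, dz in shares of 60 cm (1.0 is 60 cm), then a rotation vector rx, ry, rz in a scale on which 1.0 is 4 rad; each row is the pose to reach, as a shift and turn from the pose commanded when the command began, along the tool's axes at that moment; what a row does not reach only later rows make up. A row lasts 1/8 s, in which the tool goes at most 0.0625 m and 0.188 rad, less where a joint would pass 70% of its speed; a pose out of reach is approached as far as the arm can. OPENING is the finger opening in m, set as the command begins (- or left out keeps the last). The fingers move at their own pace and stop on an object; FORCE is the grip in N (left out, the last holds). Time passes only in rows, so rows that do not move let the fingers close. It prints the time, the measured TCP pose, the force, the opening and the grip force at its end. A shift or turn number past 1, either way, is cut back to 1. Input that does not fit is refused with a message, and nothing moves.
- env.get_state(): the state, without advancing time (a new reading comes with each control period).
- env.read_camera(name): name is "side" or "top" or "wrist"; returns a dict with "image" (400x640x3 uint8, red, green, blue), "K" (3x3 intrinsics, pixels), "R" (3x3) and "t" (3): a world point X has camera coordinates R X + t. Camera axes: x right, y down, z forward; pixel columns grow to the right and rows downward; lengths in m; the calibration is good to about 2 mm. The wrist camera is an equidistant fisheye: a pixel r from the principal point sees the ray r / f radians off the axis. A picture is of the moment at which its call begins. There is no depth.
- env.hand_in(): hands the job in; it is judged then, once.
The state is a dict: "clock": time; "joint_pos": joint angles; "qvel": joint speeds; "tau": joint torques, N m; "tcp_pos": TCP position; "orientation": TCP orientation; "wrist_force": force on the tool from outside, world axes, zero at the start; "ft_torque": the same for the moment, N m; "finger_gap": finger opening in m; "grip_force": force on a finger pad.
Only numpy, scipy, OpenCV 4.12 (cv2) and the standard library are available. Lean on these libraries where they do the work, as an engineer would, in place of code of your own. Each camera call takes 0.05 s, during which the arm holds its last target. There are 200 camera calls.

## Working session

There is one attempt and no reset: what is moved stays moved. The work goes in short steps, Python scripts to look and compute and a shell command to move; the robot and the scene stay as the last step left them, time stands still between calls to the robot, and variables do not carry over. Pictures are saved under pics/ and viewed, at most 15 in all, crops included, and the job is handed in when it is done.

```bash
ls; mkdir -p pics
python3 - <<'E'
from workcell import env
import cv2
for n in("top","side"):
    r=env.read_camera(n); cv2.imwrite(f"pics/{n}0.png",r["image"][:,:,::-1]); print(n,r["K"].tolist(),r["R"].round(4).tolist(),r["t"].round(4).tolist())
s=env.get_state(); print({k:(v if not hasattr(v,'round') else v.round(3)) for k,v in s.items()})
E
```

```text
nudge.py
pics
workcell.py
top [[435.91979629937964, 0.0, 315.4241785273546], [0.0, 435.91979629937964, 198.30389778910302], [0.0, 0.0, 1.0]] [[0.0132, -0.9999, 0.0007], [-0.9909, -0.0132, -0.134], [0.134, 0.001, -0.991]] [-0.0151, 0.6484, 1.2097]
side [[469.3559896104041, 0.0, 323.82316238285114], [0.0, 469.3559896104041, 198.9591802596124], [0.0, 0.0, 1.0]] [[-0.9728, -0.2315, -0.0113], [-0.1091, 0.5003, -0.8589], [0.2045, -0.8343, -0.5119]] [0.6196, 0.1248, 0.9796]
{'clock': 0.1, 'joint_pos': array([ 0.975,  0.314,  0.045,  1.304, -0.   ,  1.431]), 'qvel': array([ 0.001, -0.   ,  0.003, -0.   , -0.   ,  0.002]), 'tau': array([ 2.0000e-03, -4.8173e+01,  2.9924e+01,  1.3000e-02, -0.0000e+00,
       -0.0000e+00]), 'tcp_pos': array([0.253, 0.516, 0.252]), 'orientation': array([-0.   ,  0.226,  0.974, -0.001]), 'wrist_force': array([-0.119,  0.551, -0.098]), 'ft_torque': array([-0.007, -0.001,  0.038]), 'grip_force': 0.0, 'finger_gap': 0.08534953577635271}
```

View pics/top0.png

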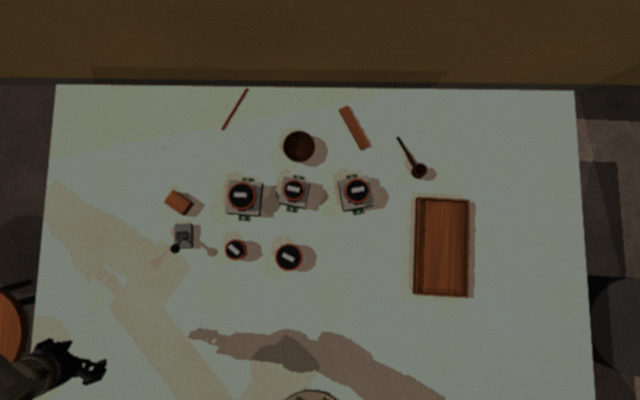

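View pics/side0.png

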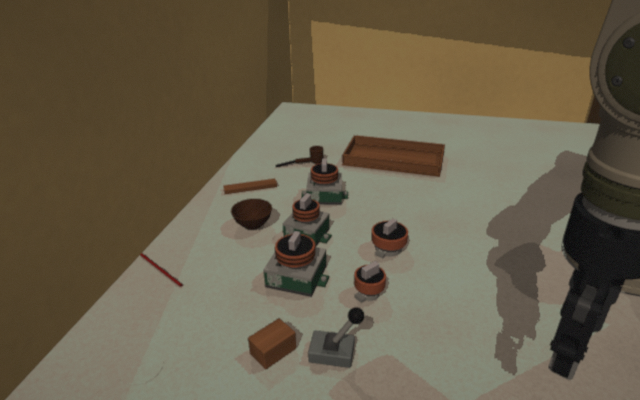

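Run:
```python
import cv2,numpy as np
def crop(src,x0,y0,w,h,f,out):
    a=cv2.imread(src)[y0:y0+h,x0:x0+w]; a=cv2.resize(a,None,fx=f,fy=f,interpolation=cv2.INTER_CUBIC)
    a=np.clip(255*(a/255.)**0.6,0,255).astype('uint8'); cv2.imwrite(out,a)
crop("pics/top0.png",215,165,180,115,4.4,"pics/top0c.png")
crop("pics/side0.png",230,140,200,240,2.5,"pics/side0c.png")
```

```text
(no output)
```

View pics/top0c.png

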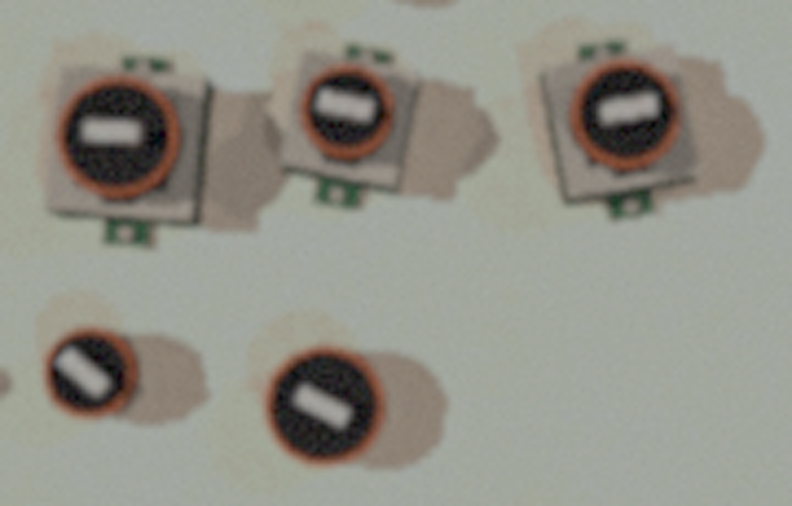

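View pics/side0c.png

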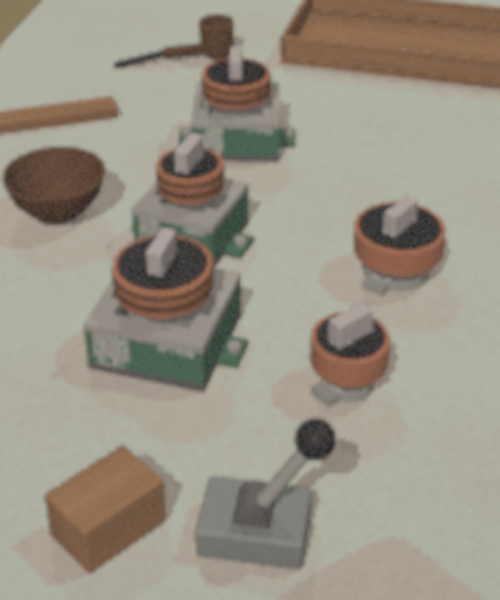

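```bash
cat > h.py <<'E'
import numpy as np,cv2
from workcell import env
from scipy.spatial.transform import Rotation as Rn
def ray(cam,px):
    K,R,t=(np.array(cam[k]) for k in("K","R","t")); v=(np.array(px)-K[:2,2])/[K[0,0],K[1,1]]
    if cam.get("fish"):
        r=np.linalg.norm(v); d=np.r_[v/max(r,1e-9)*np.sin(r),np.cos(r)]
    else: d=np.r_[v,1]
    return -R.T@t, R.T@d
def plane(cam,px,z):
    c,d=ray(cam,px); return c+d*(z-c[2])/d[2]
def cam(n):
    c=env.read_camera(n); c["fish"]=n=="wrist"; return c
def wing(c,px,z,r=8):
    "centre & yaw of bright wing inside the dark drum top near px, at height z"
    g=cv2.cvtColor(c["image"],cv2.COLOR_RGB2GRAY).astype(float); H,W=g.shape
    yy,xx=np.mgrid[:H,:W]; p=np.array(px,float)
    for _ in range(6):
        m=(xx-p[0])**2+(yy-p[1])**2<r*r; b=np.percentile(g[m],30); w=np.where(m,np.clip(g-b-15,0,None),0)
        p=np.array([(w*xx).sum(),(w*yy).sum()])/w.sum()
    C=np.cov(np.array([xx[m],yy[m]]),aweights=w[m]); u=np.linalg.eigh(C)[1][:,1]
    X=plane(c,p,z); e=plane(c,p+5*u,z)-plane(c,p-5*u,z)
    return p.round(2),X.round(4),round(np.degrees(np.arctan2(e[1],e[0]))%180,1)
def to(xyz,yaw=None):
    "rows: shift in tool axes to world xyz (commanded pose ~ measured) and rz to make tool y point to yaw deg (mod 180)"
    s=env.get_state(); q=s["orientation"]; R=Rn.from_quat(np.r_[q[1:],q[0]]).as_matrix()
    d=R.T@(np.array(xyz)-s["tcp_pos"]); y=np.degrees(np.arctan2(R[1,1],R[0,1])); rz=None
    if yaw is not None: rz=np.radians((y-yaw+90)%180-90)
    print("t",round(s["clock"],2),"tcp",s["tcp_pos"].round(4),"yaw",round(y,2),"tilt",R[:,2].round(3),"q",s["joint_pos"].round(2),"-> d",d.round(4),"rz",rz)
E
python3 - <<'E'
from h import *
c=cam("top")
for n,p,z in(("wl",(240,194.8),.098),("ws",(293.6,188.6),.098),("wm",(358,189.3),.098),("fs",(233.9,249.3),.067),("fX",(288.4,257),.067)): print(n,*wing(c,p,z))
f=lambda x,y:(x/4.4+215-.38,y/4.4+165-.38)
for n,a,b,z in(("fs",(47,372),(137,372),.0475),("fX",(267,406),(384,406),.0475),("wl",(58,138),(182,138),.0785)): print(n,np.linalg.norm(plane(c,f(*a),z)-plane(c,f(*b),z)))
for n,cs in(("hl",[(48,210),(197,222),(208,80)]),("hs",[(284,168),(398,188),(416,82)]),("hm",[(566,200),(695,180),(542,74)])):
    P=[plane(c,f(*q),.045)[:2] for q in cs]; e=P[1]-P[0]; print(n,np.linalg.norm(e),np.degrees(np.arctan2(e[1],e[0])),[p.round(3) for p in P])
for q in((415,198),(468,199),(413,296),(467,297)): print("tray",plane(c,q,.035))
print("ball",plane(c,(175,248),.09),"base",plane(c,(183,235),.025))
s=cam("side"); g=lambda x,y:(x/2.5+230,y/2.5+140)
for n,q,z in(("wl",(162,252),.09),("ws",(188,154),.09),("wm",(235,63),.09),("fs",(350,326),.06),("fX",(400,217),.06)): print(n,plane(s,g(*q),z))
E
```

```text
wl [239.76 194.37] [0.6493 0.2017 0.098 ] 88.5
ws [292.91 188.42] [0.6679 0.0558 0.098 ] 77.5
wm [357.43 189.17] [ 0.6681 -0.1221  0.098 ] 101.7
fs [233.23 249.13] [0.4999 0.2198 0.067 ] 53.2
fX [287.79 256.87] [0.4806 0.0678 0.067 ] 63.0
fs 0.057698998158974606
fX 0.07484576272555171
wl 0.07878646675320607
hl 0.09725656113839286 -93.85662241810458 [array([0.604, 0.25 ]), array([0.598, 0.153]), array([0.691, 0.148])]
hs 0.07548758756886505 -99.24613517010297 [array([0.634, 0.097]), array([0.622, 0.023]), array([0.692, 0.012])]
hm 0.08514932423398065 -80.3919897817272 [array([ 0.615, -0.087]), array([ 0.63 , -0.171]), array([ 0.698, -0.071])]
tray [ 0.65440569 -0.29486463  0.035     ]
tray [ 0.65352238 -0.44827178  0.035     ]
tray [ 0.37629349 -0.28440286  0.035     ]
tray [ 0.37553198 -0.43609739  0.035     ]
ball [0.50052147 0.3742253  0.09      ] base [0.53915072 0.37402503 0.025     ]
wl [0.64404566 0.20480579 0.09      ]
ws [0.66294208 0.06102069 0.09      ]
wm [ 0.66360435 -0.11817762  0.09      ]
fs [0.49562838 0.2241892  0.06      ]
fX [0.47597716 0.07401212 0.06      ]
```

Run:
```python
from h import *
to((.60,.14,.25),-3)
```

```text
t 0.2 tcp [0.253  0.5161 0.2527] yaw 63.89 tilt [-0.001 -0.001 -1.   ] q [ 0.98  0.31  0.05  1.3  -0.    1.43] -> d [-0.4772 -0.1849  0.0029] rz 1.1673730102817097
```

The rows are not in the units I measure in: shifts go in shares of 60 cm and turns go in shares of 4 rad. I convert before sending: -0.477 m / 0.6 = -0.795, -0.14 m / 0.6 = -0.2333, 1.167 rad / 4 = 0.2918.

```bash
python3 nudge.py '[-0.1, -0.0383, 0, 0, 0, 0.0375, -0.2, -0.0767, 0, 0, 0, 0.075, -0.3, -0.1167, 0, 0, 0, 0.1125, -0.4, -0.155, 0, 0, 0, 0.15, -0.5, -0.1933, 0, 0, 0, 0.1875, -0.6, -0.2333, 0, 0, 0, 0.225, -0.7, -0.27, 0, 0, 0, 0.2625, -0.795, -0.3083, 0.005, 0, 0, 0.2918]' 0.035 60
python3 nudge.py '[0, 0, 0, 0, 0, 0, 0, 0, 0, 0, 0, 0]'
python3 - <<'E'
from h import *
c=cam("wrist"); cv2.imwrite("pics/w1.png",c["image"][:,:,::-1]); print(c["K"].tolist(),c["R"].round(4).tolist(),c["t"].round(4).tolist())
to((.65,.2,.13),-3)
for n,X in(("wl",(.6493,.2017,.098)),("ws",(.6679,.0558,.098)),("fL",(.4806,.0678,.067)),("fs",(.4999,.2198,.067))):
    v=c["R"]@np.array(X)+c["t"]; th=np.arctan2(np.hypot(*v[:2]),v[2]); K=c["K"]; print(n,K[0,0]*th*v[:2]/np.hypot(*v[:2])+K[:2,2])
E
```

```text
clock: 1.2
tcp_pos: [0.5934, 0.1472, 0.2509]
orientation: [0.0, 0.727, 0.687, 0.0]
wrist_force: [0.4, 0.2, 0.0]
finger_gap: 0.0354
grip_force: 0.0
clock: 1.45
tcp_pos: [0.5918, 0.1487, 0.2502]
orientation: [-0.001, 0.725, 0.688, -0.0]
wrist_force: [0.6, -0.4, 0.2]
finger_gap: 0.0349
grip_force: 0.0
[[309.70691628693146, 0.0, 311.14437816166685], [0.0, 309.70691628693146, 199.48233793132903], [0.0, 0.0, 1.0]] [[0.9986, -0.0526, -0.0018], [-0.0491, -0.9436, 0.3275], [-0.019, -0.3269, -0.9449]] [-0.5831, 0.1274, 0.439]
t 1.5 tcp [0.5914 0.1495 0.2506] yaw -2.92 tilt [-0.001  0.    -1.   ] q [0.12 0.38 0.14 1.33 0.   1.74] -> d [0.0534 0.0561 0.1205] rz 0.0013686324944258436
wl [372.21184558 129.25877333]
ws [387.46237629 269.45586358]
fL [218.88786305 252.83296211]
fs [216.15697169 117.39596613]
```

View pics/w1.png

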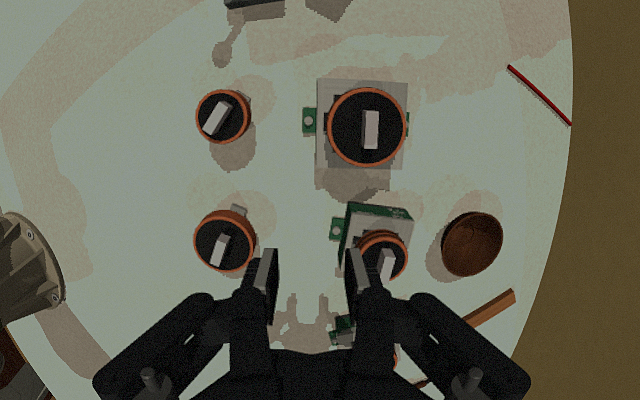

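Run:
```python
import cv2,numpy as np
a=cv2.imread("pics/w1.png")[65:205,295:425]; a=cv2.resize(a,None,fx=4.2,fy=4.2,interpolation=cv2.INTER_CUBIC)
cv2.imwrite("pics/w1c.png",np.clip(255*(a/255.)**0.6,0,255).astype('uint8'))
```

```text
(no output)
```

View pics/w1c.png

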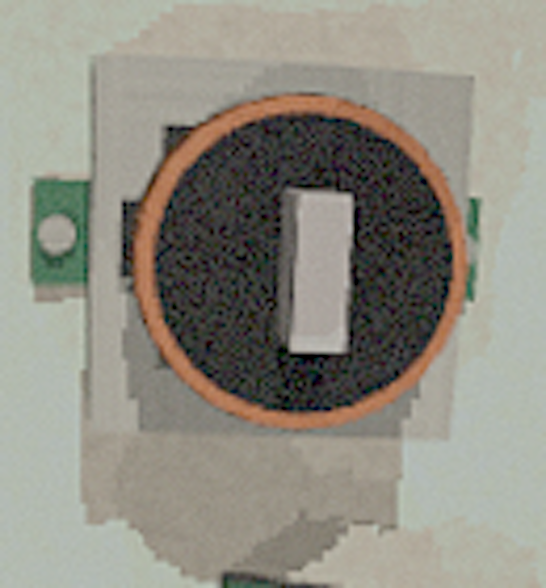

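Run:
```python
from h import *
c=cam("wrist"); f=lambda x,y:(x/4.2+295-.38,y/4.2+65-.38)
H=[plane(c,f(*q),.045)[:2] for q in((95,57),(473,77),(447,437),(85,430))]
W=[plane(c,f(*q),.099)[:2] for q in((297,192),(353,195),(347,352),(290,352))]
def an(a,b): e=b-a; return round(np.degrees(np.arctan2(e[1],e[0])),1),np.linalg.norm(e).round(4)
print(np.round(H,4),"c",(H[0]+H[2])/2,an(H[0],H[1]),an(H[2],H[1]),an(H[3],H[0]))
print(np.round(W,4),np.mean(W,0),an(W[3],W[0]),an(W[2],W[1]),an(W[0],W[1]))
t=plane(c,f(302,262),.0785); print(t)
to((.649,.2015,.115),-4)
```

```text
[[0.6031 0.2525]
 [0.699  0.2465]
 [0.692  0.1518]
 [0.596  0.1575]] c [0.64758285 0.20214193] (np.float64(-3.6), np.float64(0.0961)) (np.float64(85.8), np.float64(0.095)) (np.float64(85.7), np.float64(0.0953))
[[0.643  0.2197]
 [0.655  0.2189]
 [0.6533 0.185 ]
 [0.6408 0.1854]] [0.64799789 0.20222917] (np.float64(86.3), np.float64(0.0344)) (np.float64(87.1), np.float64(0.0339)) (np.float64(-3.8), np.float64(0.0121))
[0.64723303 0.20255529 0.0785    ]
t 1.55 tcp [0.5913 0.1499 0.2508] yaw -2.87 tilt [-0.001  0.    -1.   ] q [0.12 0.38 0.14 1.33 0.   1.74] -> d [0.0544 0.0552 0.1358] rz 0.019705216538843637
```

To row units: 0.11 m / 0.6 = 0.1833, 0.055 m / 0.6 = 0.0917, 0.019 rad / 4 = 0.0048.

```bash
python3 nudge.py '[0.0433, 0.045, 0.0917, 0, 0, 0.0025, 0.0883, 0.09, 0.1833, 0, 0, 0.0048, 0.0883, 0.09, 0.1833, 0, 0, 0.0048, 0.0883, 0.09, 0.1833, 0, 0, 0.0048, 0.0883, 0.09, 0.1833, 0, 0, 0.0048]'
python3 - <<'E'
from h import *
to((.6477,.2022,.103),-3.9)
c=cam("wrist"); cv2.imwrite("pics/w2.png",c["image"][:,:,::-1])
E
```

```text
clock: 2.17
tcp_pos: [0.6492, 0.1994, 0.1434]
orientation: [0.001, 0.732, 0.682, 0.001]
wrist_force: [0.3, -0.5, 0.2]
finger_gap: 0.0349
grip_force: 0.0
t 2.17 tcp [0.6492 0.1994 0.1434] yaw -4.03 tilt [ 0.003  0.001 -1.   ] q [ 0.18  0.56  0.15  1.16 -0.    1.82] -> d [ 0.0027 -0.0018  0.0404] rz -0.002267886362716915
```

```bash
python3 nudge.py '[0, 0, 0, 0, 0, 0, 0, 0, 0, 0, 0, 0, 0, 0, 0, 0, 0, 0]' >/dev/null
python3 - <<'E'
from h import *
to((.6477,.2022,.103),-3.9)
E
```

```text
t 2.6 tcp [0.6489 0.1988 0.1412] yaw -4.09 tilt [ 0.001  0.    -1.   ] q [0.18 0.56 0.15 1.16 0.   1.82] -> d [ 0.0033 -0.0015  0.0382] rz -0.0032857632251308403
```

To row units: 0.038 m / 0.6 = 0.0633, 0.02 m / 0.6 = 0.0333, -0.003 rad / 4 = -0.0008.

```bash
python3 nudge.py '[0.0055, -0.0025, 0.0333, 0, 0, -0.0008, 0.0055, -0.0025, 0.0633, 0, 0, -0.0008, 0.0055, -0.0025, 0.0633, 0, 0, -0.0008, 0.0055, -0.0025, 0.0633, 0, 0, -0.0008, 0.0055, -0.0025, 0.0633, 0, 0, -0.0008]'
python3 - <<'E'
from h import *
to((.6477,.2022,.103),-3.9)
E
```

```text
clock: 3.22
tcp_pos: [0.6482, 0.2025, 0.1039]
orientation: [0.0, 0.731, 0.683, 0.001]
wrist_force: [0.4, 0.1, 0.6]
finger_gap: 0.0349
grip_force: 0.0
t 3.23 tcp [0.6482 0.2025 0.1039] yaw -3.9 tilt [ 0.002  0.    -1.   ] q [0.18 0.58 0.1  1.08 0.   1.82] -> d [-0.0004 -0.0005  0.0009] rz -1.959589604435331e-06
```

Close, then push down 8 mm.

To row units: 0.0085 m / 0.6 = 0.0142, 0.004 m / 0.6 = 0.0067.

```bash
python3 nudge.py '[0, 0, 0, 0, 0, 0, 0, 0, 0, 0, 0, 0, 0, 0, 0, 0, 0, 0, 0, 0, 0, 0, 0, 0]' 0 80
python3 nudge.py '[0, 0, 0.0067, 0, 0, 0, 0, 0, 0.0142, 0, 0, 0, 0, 0, 0.0142, 0, 0, 0, 0, 0, 0.0142, 0, 0, 0]'
```

```text
clock: 3.72
tcp_pos: [0.6478, 0.2025, 0.1031]
orientation: [0.0, 0.731, 0.683, 0.0]
wrist_force: [0.3, -0.4, 0.9]
finger_gap: 0.0101
grip_force: 79.7
clock: 4.22
tcp_pos: [0.6478, 0.2025, 0.0949]
orientation: [0.0, 0.731, 0.683, 0.0]
wrist_force: [-1.7, 0.5, 7.4]
finger_gap: 0.01
grip_force: 80.4
```

To row units: -1.44 rad / 4 = -0.36.

```bash
python3 nudge.py '[0, 0, 0, 0, 0, -0.045, 0, 0, 0, 0, 0, -0.09, 0, 0, 0, 0, 0, -0.135, 0, 0, 0, 0, 0, -0.18, 0, 0, 0, 0, 0, -0.225, 0, 0, 0, 0, 0, -0.27, 0, 0, 0, 0, 0, -0.315, 0, 0, 0, 0, 0, -0.36]'
python3 nudge.py '[0, 0, 0, 0, 0, -0.0325, 0, 0, 0, 0, 0, -0.0325, 0, 0, 0, 0, 0, -0.0325]'
python3 - <<'E'
from h import *
s=env.get_state();print(s["ft_torque"],s["wrist_force"])
to((.6477,.2022,.18),86.1)
E
```

```text
clock: 5.22
tcp_pos: [0.6482, 0.2026, 0.0951]
orientation: [0.001, 0.096, 0.995, 0.0]
wrist_force: [-0.3, 0.3, 6.6]
finger_gap: 0.01
grip_force: 80.4
clock: 5.6
tcp_pos: [0.6482, 0.2026, 0.0951]
orientation: [0.001, 0.034, 0.999, 0.0]
wrist_force: [-0.3, -0.1, 6.0]
finger_gap: 0.0099
grip_force: 80.4
[0.00586695 0.11447804 0.03646696] [-0.28420816 -0.14299645  5.99558127]
t 5.6 tcp [0.6482 0.2026 0.0951] yaw 86.06 tilt [ 0.002  0.001 -1.   ] q [0.18 0.59 0.08 1.06 0.   0.25] -> d [ 0.0004 -0.0004 -0.0849] rz -0.000626151498818477
```

To row units: -0.115 m / 0.6 = -0.1917, -0.1 m / 0.6 = -0.1667.

```bash
python3 nudge.py '[0, 0, -0.02, 0, 0, 0, 0, 0, -0.0417, 0, 0, 0, 0, 0, -0.0667, 0, 0, 0, 0, 0, -0.1167, 0, 0, 0, 0, 0, -0.1667, 0, 0, 0, 0, 0, -0.1917, 0, 0, 0, 0, 0, -0.1917, 0, 0, 0]'
python3 - <<'E'
from h import *
s=env.get_state();print(s["finger_gap"],s["wrist_force"])
c=cam("wrist"); cv2.imwrite("pics/w3.png",c["image"][:,:,::-1])
to((.435,-.363,.20),86)
E
```

```text
clock: 6.48
tcp_pos: [0.648, 0.2025, 0.2103]
orientation: [0.001, 0.034, 0.999, 0.0]
wrist_force: [-0.2, 0.6, -5.4]
finger_gap: 0.0104
grip_force: 79.0
0.010363036123025105 [-0.15933556  0.58458322 -5.43054167]
t 6.53 tcp [0.6474 0.2024 0.2089] yaw 86.06 tilt [-0.  0. -1.] q [0.18 0.53 0.27 1.31 0.   0.25] -> d [ 0.173  -0.5787  0.009 ] rz 0.000997890264422401
```

View pics/w3.png

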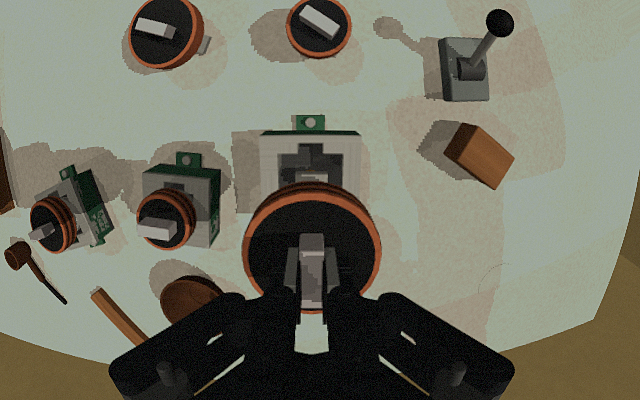

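To row units: -0.458 m / 0.6 = -0.7633, 0.137 m / 0.6 = 0.2283.

```bash
python3 nudge.py '[0.025, -0.0833, 0, 0, 0, 0, 0.0533, -0.18, 0, 0, 0, 0, 0.0833, -0.2767, 0, 0, 0, 0, 0.1117, -0.375, 0, 0, 0, 0, 0.1417, -0.4717, 0, 0, 0, 0, 0.17, -0.5683, 0, 0, 0, 0, 0.2, -0.6667, 0, 0, 0, 0, 0.2283, -0.7633, 0, 0, 0, 0]'
python3 nudge.py '[0.03, -0.1, 0, 0, 0, 0, 0.06, -0.2, 0, 0, 0, 0, 0.06, -0.2, 0, 0, 0, 0, 0.06, -0.2, 0, 0, 0, 0, 0.06, -0.2, 0, 0, 0, 0, 0.06, -0.2, 0, 0, 0, 0]' >/dev/null
python3 - <<'E'
from h import *
to((.435,-.363,.08),86)
c=cam("wrist"); cv2.imwrite("pics/w4.png",c["image"][:,:,::-1])
E
```

```text
clock: 7.52
tcp_pos: [0.4776, -0.2462, 0.2077]
orientation: [-0.001, 0.034, 0.999, 0.001]
wrist_force: [0.9, -0.1, -5.5]
finger_gap: 0.0099
grip_force: 79.1
t 8.28 tcp [ 0.4358 -0.3609  0.2091] yaw 86.19 tilt [-0.  0. -1.] q [-0.83  0.31 -0.06  1.19  0.   -0.77] -> d [ 0.0006 -0.0022  0.1291] rz 0.0032537062034941303
```

View pics/w4.png

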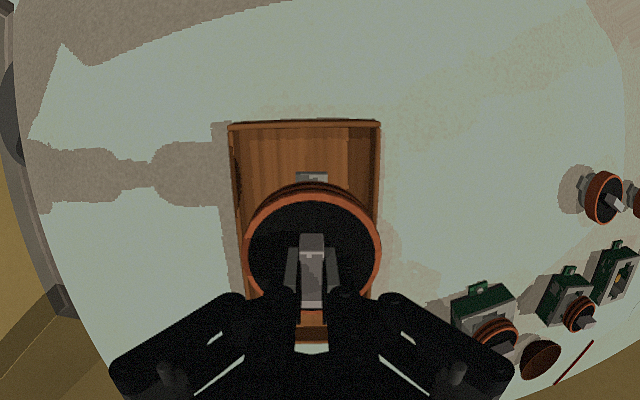

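```bash
python3 - <<'E'
from h import *
c=cam("wrist")
for p in((228,122),(380,120)): print(plane(c,p,.035))
E
python3 nudge.py '[0, -0.0033, 0.0833, 0, 0, 0, 0, -0.0033, 0.15, 0, 0, 0, 0, -0.0033, 0.1917, 0, 0, 0, 0, -0.0033, 0.205, 0, 0, 0, 0, -0.0033, 0.2117, 0, 0, 0, 0, -0.0033, 0.2117, 0, 0, 0, 0, -0.0033, 0.2117, 0, 0, 0]'
```

```text
[ 0.36937023 -0.43760669  0.035     ]
[ 0.3778679 -0.2907809  0.035    ]
clock: 9.25
tcp_pos: [0.4358, -0.3649, 0.0834]
orientation: [0.001, 0.034, 0.999, -0.001]
wrist_force: [1.1, 0.2, -4.3]
finger_gap: 0.01
grip_force: 79.5
```

To row units: 0.002 m / 0.6 = 0.0033.

```bash
python3 nudge.py '[0, 0, 0.0033, 0, 0, 0, 0, 0, 0.0033, 0, 0, 0, 0, 0, 0.0033, 0, 0, 0]'
```

```text
clock: 9.62
tcp_pos: [0.4351, -0.3643, 0.0803]
orientation: [0.0, 0.034, 0.999, 0.0]
wrist_force: [-0.0, -0.6, -4.9]
finger_gap: 0.0098
grip_force: 79.5
```

To row units: 0.0025 m / 0.6 = 0.0042.

```bash
python3 nudge.py '[0, 0, 0.0042, 0, 0, 0, 0, 0, 0.0042, 0, 0, 0, 0, 0, 0.0042, 0, 0, 0]'
```

```text
clock: 10.0
tcp_pos: [0.4353, -0.3646, 0.0787]
orientation: [0.0, 0.034, 0.999, -0.0]
wrist_force: [-2.0, 1.8, 5.9]
finger_gap: 0.0098
grip_force: 80.9
```

To row units: -0.14 m / 0.6 = -0.2333, -0.12 m / 0.6 = -0.2.

```bash
python3 nudge.py '[0, 0, 0, 0, 0, 0, 0, 0, 0, 0, 0, 0, 0, 0, 0, 0, 0, 0]' 0.035 
python3 nudge.py '[0, 0, -0.0333, 0, 0, 0, 0, 0, -0.1, 0, 0, 0, 0, 0, -0.2, 0, 0, 0, 0, 0, -0.2333, 0, 0, 0, 0, 0, -0.2333, 0, 0, 0, 0, 0, -0.2333, 0, 0, 0]'
python3 - <<'E'
from h import *
c=cam("wrist"); cv2.imwrite("pics/w5.png",c["image"][:,:,::-1])
# viewpoint for small hub: TCP ~ (-0.055,-0.05) from hub with yaw as before
to((.61,.00,.22),-10)
c=cam("top")
for n,p,z in(("wL tray",(444,272),.073),("ws",(293.6,188.6),.098),("wm",(358,189.3),.098),("fs",(233.9,249.3),.067),("fX",(288.4,257),.067)): print(n,*wing(c,p,z))
E
```

```text
clock: 10.38
tcp_pos: [0.4353, -0.3644, 0.0777]
orientation: [0.0, 0.034, 0.999, -0.0]
wrist_force: [-0.5, -0.4, 0.6]
finger_gap: 0.0354
grip_force: 0.0
clock: 11.12
tcp_pos: [0.4347, -0.3638, 0.2163]
orientation: [-0.001, 0.034, 0.999, 0.001]
wrist_force: [0.1, -0.1, -0.4]
finger_gap: 0.0353
grip_force: 0.0
t 11.18 tcp [ 0.4345 -0.3636  0.2159] yaw 86.06 tilt [-0.002  0.002 -1.   ] q [-0.84  0.31 -0.05  1.21  0.   -0.77] -> d [-0.1501  0.3748 -0.0036] rz -1.4650552967300743
wL tray [444.77 273.4 ] [ 0.4414 -0.3642  0.073 ] 178.6
ws [292.68 188.27] [0.6682 0.0565 0.098 ] 75.4
wm [357.44 189.14] [ 0.6682 -0.1221  0.098 ] 101.6
fs [233.1  248.99] [0.5003 0.2201 0.067 ] 52.6
fX [287.78 256.88] [0.4806 0.0678 0.067 ] 62.9
```

Run:
```python
from h import *
to((.64,-.185,.25),10)
```

```text
t 11.22 tcp [ 0.4344 -0.3636  0.2158] yaw 86.05 tilt [-0.002  0.003 -1.   ] q [-0.84  0.31 -0.05  1.21  0.   -0.77] -> d [-0.1927  0.1924 -0.0342] rz 1.3274091873876261
```

To row units: -0.193 m / 0.6 = -0.3217, 0.192 m / 0.6 = 0.32, 1.327 rad / 4 = 0.3318.

```bash
python3 nudge.py '[-0.0417, 0.0417, -0.01, 0, 0, 0.0425, -0.0833, 0.0833, -0.02, 0, 0, 0.085, -0.1333, 0.1333, -0.0333, 0, 0, 0.1275, -0.1833, 0.1833, -0.0433, 0, 0, 0.17, -0.2333, 0.2333, -0.0567, 0, 0, 0.2125, -0.2833, 0.2833, -0.0567, 0, 0, 0.255, -0.3217, 0.32, -0.0567, 0, 0, 0.2975, -0.3217, 0.32, -0.0567, 0, 0, 0.3318]'
python3 nudge.py '[0, 0, 0, 0, 0, 0, 0, 0, 0, 0, 0, 0, 0, 0, 0, 0, 0, 0]'
cat > look.py <<'E'
from h import *; import sys,json
n=sys.argv[1]; X=np.array(json.loads(sys.argv[2])); 
c=cam("wrist"); v=c["R"]@X+c["t"]; K=c["K"]; th=np.arctan2(np.hypot(*v[:2]),v[2]); p=K[0,0]*th*v[:2]/np.hypot(*v[:2])+K[:2,2]
o=np.clip((p-70).astype(int),0,None); a=c["image"][o[1]:o[1]+140,o[0]:o[0]+140,::-1]
a=cv2.resize(a,None,fx=4,fy=4,interpolation=cv2.INTER_CUBIC); cv2.imwrite(f"pics/{n}.png",np.clip(255*(a/255.)**0.6,0,255).astype('uint8'))
c["o"]=o; c={k:(np.array(v).tolist()) for k,v in c.items() if k!="image"}; json.dump(c,open(f"{n}.json","w")); print("pred",p,"off",o)
E
cat > meas.py <<'E'
from h import *; import sys,json
# meas.py name z [[x,y],...] corners in crop px, in order round the rectangle
c=json.load(open(sys.argv[1]+".json")); z=float(sys.argv[2]); P=[plane(c,(q[0]/4-.38+c["o"][0],q[1]/4-.38+c["o"][1]),z)[:2] for q in json.loads(sys.argv[3])]
n=len(P); print(np.round(P,4).tolist(),"mean",np.mean(P,0).round(4))
for i in range(n): e=P[(i+1)%n]-P[i]; print(round(np.degrees(np.arctan2(e[1],e[0])),1),np.linalg.norm(e).round(4),end=" | ")
print()
E
python3 look.py wm '[0.667,-0.1215,0.08]'
```

```text
clock: 12.22
tcp_pos: [0.6419, -0.1838, 0.2492]
orientation: [-0.002, 0.643, 0.766, -0.0]
wrist_force: [0.3, 0.1, -0.7]
finger_gap: 0.0352
grip_force: 0.0
clock: 12.6
tcp_pos: [0.6405, -0.1865, 0.2515]
orientation: [-0.0, 0.642, 0.766, -0.0]
wrist_force: [0.2, -0.6, -0.3]
finger_gap: 0.035
grip_force: 0.0
pred [350.41300536 122.98850465] off [280  52]
```

View pics/wm.png

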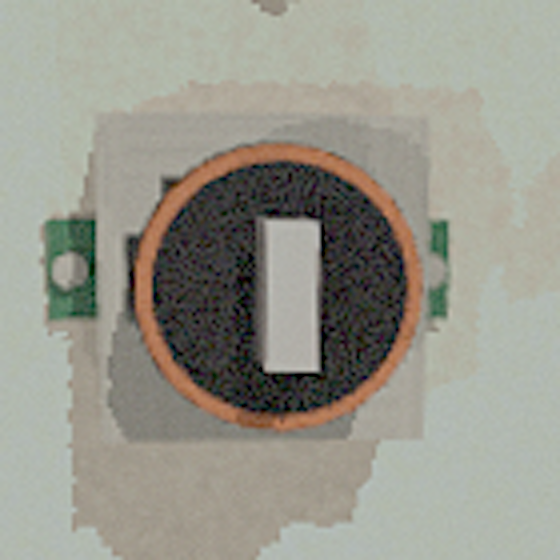

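```bash
python3 meas.py wm .045 '[[98,113],[430,116],[425,440],[97,438]]'; python3 meas.py wm .099 '[[268,220],[321,219],[320,374],[268,374]]'
python3 - <<'E'
from h import *
to((.6655,-.1225,.14),9.5)
E
```

```text
[[0.6159, -0.0875], [0.7017, -0.0706], [0.7193, -0.1575], [0.6305, -0.1735]] mean [ 0.6668 -0.1222]
11.1 0.0875 | -78.6 0.0886 | -169.8 0.0902 | 99.6 0.0872 | 
[[0.6582, -0.1066], [0.6697, -0.104], [0.6765, -0.1383], [0.665, -0.1406]] mean [ 0.6674 -0.1224]
12.7 0.0118 | -78.8 0.035 | -169.0 0.0118 | 101.2 0.0346 | 
t 12.65 tcp [ 0.6405 -0.1865  0.2517] yaw 10.03 tilt [-0.  0. -1.] q [-0.4   0.5   0.33  1.39  0.    0.99] -> d [0.0586 0.0357 0.1117] rz 0.009329828836074293
```

To row units: 0.125 m / 0.6 = 0.2083, 0.0587 m / 0.6 = 0.0978, -0.017 rad / 4 = -0.0043.

```bash
python3 nudge.py '[0.05, 0.03, 0.0833, 0, 0, -0.0043, 0.0978, 0.062, 0.15, 0, 0, -0.0043, 0.0978, 0.062, 0.2083, 0, 0, -0.0043, 0.0978, 0.062, 0.2083, 0, 0, -0.0043, 0.0978, 0.062, 0.2083, 0, 0, -0.0043, 0.0978, 0.062, 0.2083, 0, 0, -0.0043]'
python3 - <<'E'
from h import *
to((.667,-.1223,.103),11)
E
```

```text
clock: 13.4
tcp_pos: [0.6685, -0.1228, 0.1293]
orientation: [0.002, 0.636, 0.771, 0.001]
wrist_force: [0.3, -0.7, -0.0]
finger_gap: 0.0348
grip_force: 0.0
t 13.4 tcp [ 0.6685 -0.1228  0.1293] yaw 10.95 tilt [ 0.004 -0.001 -1.   ] q [-0.3   0.57  0.13  1.13  0.    1.08] -> d [ 0.0008 -0.0014  0.0263] rz -0.000792855194391471
```

To row units: 0.024 m / 0.6 = 0.04, -0.0005 m / 0.6 = -0.0008.

```bash
python3 nudge.py '[0, -0.0008, 0.04, 0, 0, 0, 0, -0.0008, 0.04, 0, 0, 0, 0, -0.0008, 0.04, 0, 0, 0, 0, -0.0008, 0.04, 0, 0, 0]'
python3 nudge.py '[0, 0, 0, 0, 0, 0, 0, 0, 0, 0, 0, 0, 0, 0, 0, 0, 0, 0, 0, 0, 0, 0, 0, 0]' 0 80
python3 nudge.py '[0, 0, 0.0067, 0, 0, 0, 0, 0, 0.0142, 0, 0, 0, 0, 0, 0.0142, 0, 0, 0, 0, 0, 0.0142, 0, 0, 0]'
```

```text
clock: 13.9
tcp_pos: [0.6675, -0.1222, 0.1042]
orientation: [0.001, 0.636, 0.772, 0.0]
wrist_force: [0.7, -0.5, -0.2]
finger_gap: 0.0352
grip_force: 0.0
clock: 14.4
tcp_pos: [0.6669, -0.122, 0.1032]
orientation: [0.0, 0.636, 0.772, 0.0]
wrist_force: [-0.7, -0.0, 3.5]
finger_gap: 0.0102
grip_force: 79.7
clock: 14.9
tcp_pos: [0.667, -0.122, 0.095]
orientation: [0.001, 0.636, 0.772, 0.0]
wrist_force: [-2.8, -0.3, 8.5]
finger_gap: 0.01
grip_force: 80.4
```

Same state as the large one; turn and lift, then to the far tray place.

To row units: -1.44 rad / 4 = -0.36.

```bash
python3 nudge.py '[0, 0, 0, 0, 0, -0.045, 0, 0, 0, 0, 0, -0.09, 0, 0, 0, 0, 0, -0.135, 0, 0, 0, 0, 0, -0.18, 0, 0, 0, 0, 0, -0.225, 0, 0, 0, 0, 0, -0.27, 0, 0, 0, 0, 0, -0.315, 0, 0, 0, 0, 0, -0.36]'
python3 nudge.py '[0, 0, 0, 0, 0, -0.0325, 0, 0, 0, 0, 0, -0.0325, 0, 0, 0, 0, 0, -0.0325]'
python3 nudge.py '[0, 0, -0.02, 0, 0, 0, 0, 0, -0.0417, 0, 0, 0, 0, 0, -0.0667, 0, 0, 0, 0, 0, -0.1167, 0, 0, 0, 0, 0, -0.1667, 0, 0, 0, 0, 0, -0.1917, 0, 0, 0, 0, 0, -0.1917, 0, 0, 0]'
python3 - <<'E'
from h import *
to((.595,-.369,.19),101)
E
```

```text
clock: 15.9
tcp_pos: [0.6679, -0.1219, 0.0954]
orientation: [0.001, -0.034, 0.999, -0.0]
wrist_force: [-0.5, 0.8, 7.4]
finger_gap: 0.01
grip_force: 80.3
clock: 16.27
tcp_pos: [0.668, -0.1219, 0.0954]
orientation: [0.002, -0.096, 0.995, -0.0]
wrist_force: [-0.5, 0.9, 7.8]
finger_gap: 0.0101
grip_force: 80.3
clock: 17.15
tcp_pos: [0.6673, -0.122, 0.2103]
orientation: [0.001, -0.095, 0.995, -0.0]
wrist_force: [0.4, 0.4, -2.8]
finger_gap: 0.0095
grip_force: 78.9
t 17.15 tcp [ 0.6673 -0.122   0.2103] yaw 100.96 tilt [ 0.002 -0.    -1.   ] q [-0.3   0.53  0.27  1.31  0.   -0.49] -> d [ 0.1179 -0.2288  0.0202] rz -0.000779544765940346
```

To row units: -0.228 m / 0.6 = -0.38, -0.195 m / 0.6 = -0.325.

```bash
python3 nudge.py '[0.0417, -0.075, 0, 0, 0, 0, 0.0833, -0.1583, 0, 0, 0, 0, 0.125, -0.2417, 0, 0, 0, 0, 0.1667, -0.325, 0, 0, 0, 0, 0.1967, -0.38, 0, 0, 0, 0, 0.1967, -0.38, 0, 0, 0, 0, 0.1967, -0.38, 0.05, 0, 0, 0, 0.1967, -0.38, 0.1333, 0, 0, 0]'
python3 nudge.py '[0, 0, 0.0333, 0, 0, 0, 0, 0, 0.0667, 0, 0, 0, 0, 0, 0.0767, 0, 0, 0, 0, 0, 0.0767, 0, 0, 0, 0, 0, 0.0767, 0, 0, 0, 0, 0, 0.0767, 0, 0, 0]'
```

```text
clock: 18.15
tcp_pos: [0.5954, -0.368, 0.1293]
orientation: [0.001, -0.096, 0.995, -0.001]
wrist_force: [0.3, 0.1, -5.0]
finger_gap: 0.0101
grip_force: 79.0
clock: 18.9
tcp_pos: [0.5948, -0.3685, 0.0844]
orientation: [0.001, -0.095, 0.995, -0.001]
wrist_force: [-0.5, 0.1, -4.0]
finger_gap: 0.0098
grip_force: 79.0
```

To row units: 0.005 m / 0.6 = 0.0083, 0.003 m / 0.6 = 0.005.

```bash
python3 nudge.py '[0, 0, 0.005, 0, 0, 0, 0, 0, 0.0083, 0, 0, 0, 0, 0, 0.0083, 0, 0, 0, 0, 0, 0.0083, 0, 0, 0]'
```

```text
clock: 19.4
tcp_pos: [0.5944, -0.3684, 0.0789]
orientation: [0.0, -0.095, 0.995, -0.0]
wrist_force: [-0.9, 0.2, 3.0]
finger_gap: 0.0099
grip_force: 79.7
```

To row units: -0.17 m / 0.6 = -0.2833, -0.12 m / 0.6 = -0.2.

```bash
python3 nudge.py '[0, 0, 0, 0, 0, 0, 0, 0, 0, 0, 0, 0, 0, 0, 0, 0, 0, 0]' 0.035 
python3 nudge.py '[0, 0, -0.0333, 0, 0, 0, 0, 0, -0.1, 0, 0, 0, 0, 0, -0.2, 0, 0, 0, 0, 0, -0.2833, 0, 0, 0, 0, 0, -0.2833, 0, 0, 0, 0, 0, -0.2833, 0, 0, 0]'
python3 - <<'E'
from h import *
to((.637,-.012,.25),-12)
E
```

```text
clock: 19.77
tcp_pos: [0.5943, -0.3681, 0.0782]
orientation: [0.0, -0.096, 0.995, 0.0]
wrist_force: [0.6, 0.3, 0.1]
finger_gap: 0.0346
grip_force: 0.0
clock: 20.52
tcp_pos: [0.5942, -0.3681, 0.2478]
orientation: [-0.0, -0.095, 0.995, 0.0]
wrist_force: [-0.4, -0.2, -0.4]
finger_gap: 0.0348
grip_force: 0.0
t 20.52 tcp [ 0.5942 -0.3681  0.2478] yaw 100.96 tilt [-0.  0. -1.] q [-0.67  0.57  0.43  1.43  0.   -0.86] -> d [-0.1097  0.3414 -0.0021] rz -1.1701366400050202
```

Turn must be +1.971 clockwise.

The rows are not in the units I measure in: shifts go in shares of 60 cm and turns go in shares of 4 rad. I convert before sending: 0.341 m / 0.6 = 0.5683, 0.05 m / 0.6 = 0.0833, 1.44 rad / 4 = 0.36.

```bash
python3 nudge.py '[-0.0267, 0.0833, 0, 0, 0, 0.045, -0.0533, 0.1667, 0, 0, 0, 0.09, -0.08, 0.25, 0, 0, 0, 0.135, -0.1067, 0.3333, 0, 0, 0, 0.18, -0.1333, 0.4167, 0, 0, 0, 0.225, -0.16, 0.5, 0, 0, 0, 0.27, -0.1833, 0.5683, 0, 0, 0, 0.315, -0.1833, 0.5683, 0, 0, 0, 0.36]'
python3 nudge.py '[0, 0, 0, 0, 0, 0.045, 0, 0, 0, 0, 0, 0.09, 0, 0, 0, 0, 0, 0.1328, 0, 0, 0, 0, 0, 0.1328, 0, 0, 0, 0, 0, 0.1328]'
python3 look.py ws '[0.667,0.056,0.08]'
```

```text
clock: 21.52
tcp_pos: [0.6364, -0.0087, 0.2457]
orientation: [-0.002, 0.585, 0.811, -0.001]
wrist_force: [-0.3, -0.2, -0.0]
finger_gap: 0.0351
grip_force: 0.0
clock: 22.15
tcp_pos: [0.6369, -0.0123, 0.247]
orientation: [-0.001, 0.776, 0.631, -0.001]
wrist_force: [-0.6, -0.2, -0.2]
finger_gap: 0.0349
grip_force: 0.0
pred [327.90865692 108.51676919] off [257  38]
```

View pics/ws.png

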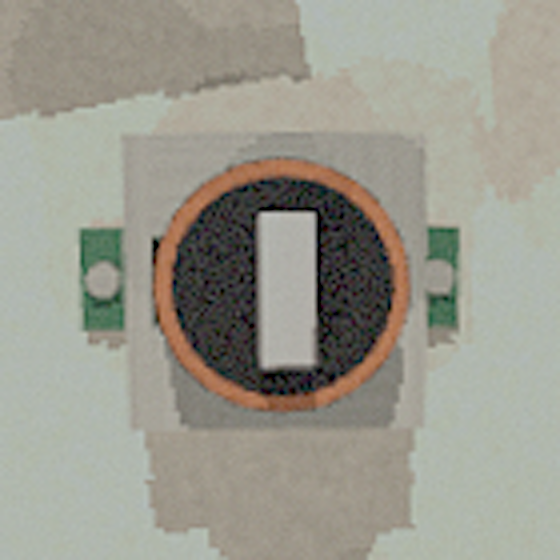

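```bash
python3 meas.py ws .045 '[[122,134],[426,135],[424,428],[132,430]]'; python3 meas.py ws .099 '[[258,212],[317,211],[315,368],[260,368]]'
python3 - <<'E'
from h import *
to((.667,.0565,.125),-12)
E
```

```text
[[0.6356, 0.1013], [0.712, 0.086], [0.6973, 0.0097], [0.6214, 0.0246]] mean [0.6666 0.0554]
-11.3 0.0779 | -100.9 0.0777 | 168.9 0.0773 | 79.5 0.078 | 
[[0.6636, 0.0734], [0.6761, 0.0712], [0.669, 0.0375], [0.6572, 0.0399]] mean [0.6665 0.0555]
-10.1 0.0126 | -101.9 0.0344 | 168.7 0.012 | 79.2 0.0341 | 
t 22.2 tcp [ 0.6371 -0.0124  0.2473] yaw -11.85 tilt [-0.002  0.    -1.   ] q [-0.15  0.44  0.22  1.35  0.    1.63] -> d [0.0736 0.0153 0.1223] rz 0.002612669045930052
```

To row units: 0.12 m / 0.6 = 0.2, 0.0747 m / 0.6 = 0.1245, -0.015 rad / 4 = -0.0038.

```bash
python3 nudge.py '[0.0583, 0.0133, 0.0667, 0, 0, -0.0038, 0.1245, 0.0252, 0.1333, 0, 0, -0.0038, 0.1245, 0.0252, 0.2, 0, 0, -0.0038, 0.1245, 0.0252, 0.2, 0, 0, -0.0038, 0.1245, 0.0252, 0.2, 0, 0, -0.0038, 0.1245, 0.0252, 0.2, 0, 0, -0.0038, 0.1245, 0.0252, 0.2, 0, 0, -0.0038]'
python3 - <<'E'
from h import *
to((.6666,.0555,.103),-11)
E
```

```text
clock: 23.08
tcp_pos: [0.6687, 0.0571, 0.1303]
orientation: [0.001, 0.772, 0.635, 0.001]
wrist_force: [0.1, -0.2, -0.3]
finger_gap: 0.0352
grip_force: 0.0
t 23.07 tcp [0.6687 0.0571 0.1303] yaw -11.14 tilt [ 0.003 -0.    -1.   ] q [-0.03  0.55  0.11  1.12  0.    1.73] -> d [-0.0019 -0.0018  0.0273] rz -0.002511787035300787
```

To row units: 0.025 m / 0.6 = 0.0417, -0.001 m / 0.6 = -0.0017, -0.002 rad / 4 = -0.0005.

```bash
python3 nudge.py '[-0.0023, -0.0017, 0.0417, 0, 0, -0.0005, -0.0023, -0.0017, 0.0417, 0, 0, -0.0005, -0.0023, -0.0017, 0.0417, 0, 0, -0.0005, -0.0023, -0.0017, 0.0417, 0, 0, -0.0005]'
python3 nudge.py '[0, 0, 0, 0, 0, 0, 0, 0, 0, 0, 0, 0, 0, 0, 0, 0, 0, 0, 0, 0, 0, 0, 0, 0]' 0 80
python3 nudge.py '[0, 0, 0.0067, 0, 0, 0, 0, 0, 0.0142, 0, 0, 0, 0, 0, 0.0142, 0, 0, 0, 0, 0, 0.0142, 0, 0, 0]'
```

```text
clock: 23.58
tcp_pos: [0.6672, 0.0563, 0.1045]
orientation: [0.001, 0.772, 0.636, 0.001]
wrist_force: [0.6, 0.1, -0.0]
finger_gap: 0.0353
grip_force: 0.0
clock: 24.08
tcp_pos: [0.6666, 0.0564, 0.1038]
orientation: [0.0, 0.772, 0.636, 0.0]
wrist_force: [-0.3, -0.4, 4.6]
finger_gap: 0.0103
grip_force: 79.7
clock: 24.58
tcp_pos: [0.6667, 0.0564, 0.0959]
orientation: [0.0, 0.772, 0.636, 0.0]
wrist_force: [-2.6, 0.8, 8.8]
finger_gap: 0.01
grip_force: 80.4
```

To row units: -1.44 rad / 4 = -0.36.

```bash
python3 nudge.py '[0, 0, 0, 0, 0, -0.045, 0, 0, 0, 0, 0, -0.09, 0, 0, 0, 0, 0, -0.135, 0, 0, 0, 0, 0, -0.18, 0, 0, 0, 0, 0, -0.225, 0, 0, 0, 0, 0, -0.27, 0, 0, 0, 0, 0, -0.315, 0, 0, 0, 0, 0, -0.36]'
python3 nudge.py '[0, 0, 0, 0, 0, -0.0325, 0, 0, 0, 0, 0, -0.0325, 0, 0, 0, 0, 0, -0.0325]'
python3 nudge.py '[0, 0, -0.02, 0, 0, 0, 0, 0, -0.0417, 0, 0, 0, 0, 0, -0.0667, 0, 0, 0, 0, 0, -0.1167, 0, 0, 0, 0, 0, -0.1667, 0, 0, 0, 0, 0, -0.1917, 0, 0, 0, 0, 0, -0.1917, 0, 0, 0]'
python3 - <<'E'
from h import *
to((.515,-.366,.21),79)
E
```

```text
clock: 25.58
tcp_pos: [0.6672, 0.0562, 0.0962]
orientation: [0.001, 0.158, 0.987, 0.0]
wrist_force: [-3.3, -0.3, 9.5]
finger_gap: 0.01
grip_force: 80.4
clock: 25.95
tcp_pos: [0.6677, 0.0563, 0.0964]
orientation: [0.002, 0.096, 0.995, 0.0]
wrist_force: [-1.3, 0.2, 8.9]
finger_gap: 0.0099
grip_force: 80.3
clock: 26.82
tcp_pos: [0.667, 0.0563, 0.2108]
orientation: [0.001, 0.096, 0.995, 0.0]
wrist_force: [-0.3, 0.8, -2.2]
finger_gap: 0.0099
grip_force: 78.9
t 26.82 tcp [0.667  0.0563 0.2108] yaw 78.95 tilt [ 0.002 -0.    -1.   ] q [-0.04  0.51  0.24  1.3   0.    0.16] -> d [ 0.0683 -0.4436  0.0005] rz -0.0007867401861882431
```

To row units: -0.443 m / 0.6 = -0.7383, -0.4 m / 0.6 = -0.6667.

```bash
python3 nudge.py '[0.0133, -0.0833, 0, 0, 0, 0, 0.0283, -0.1833, 0, 0, 0, 0, 0.0433, -0.2833, 0, 0, 0, 0, 0.0583, -0.3833, 0, 0, 0, 0, 0.0733, -0.4833, 0, 0, 0, 0, 0.0883, -0.5833, 0, 0, 0, 0, 0.1033, -0.6667, 0, 0, 0, 0, 0.1133, -0.7383, 0, 0, 0, 0]'
python3 nudge.py '[0, 0, 0, 0, 0, 0, 0, 0, 0.0333, 0, 0, 0, 0, 0, 0.1, 0, 0, 0, 0, 0, 0.1667, 0, 0, 0, 0, 0, 0.2, 0, 0, 0, 0, 0, 0.21, 0, 0, 0, 0, 0, 0.21, 0, 0, 0, 0, 0, 0.21, 0, 0, 0]'
python3 nudge.py '[0, 0, 0.0033, 0, 0, 0, 0, 0, 0.0033, 0, 0, 0]'
```

```text
clock: 27.82
tcp_pos: [0.5131, -0.3668, 0.2078]
orientation: [-0.001, 0.097, 0.995, 0.001]
wrist_force: [0.3, -0.2, -1.2]
finger_gap: 0.0099
grip_force: 78.9
clock: 28.82
tcp_pos: [0.5156, -0.3657, 0.0849]
orientation: [0.001, 0.096, 0.995, -0.001]
wrist_force: [-0.2, 0.2, -1.2]
finger_gap: 0.0104
grip_force: 78.9
clock: 29.08
tcp_pos: [0.515, -0.3656, 0.0822]
orientation: [0.0, 0.096, 0.995, -0.0]
wrist_force: [0.0, -0.4, -1.5]
finger_gap: 0.0102
grip_force: 78.9
```

To row units: 0.0025 m / 0.6 = 0.0042.

```bash
python3 nudge.py '[0, 0, 0.0042, 0, 0, 0, 0, 0, 0.0042, 0, 0, 0, 0, 0, 0.0042, 0, 0, 0]'
```

```text
clock: 29.45
tcp_pos: [0.515, -0.3656, 0.0794]
orientation: [0.0, 0.096, 0.995, -0.0]
wrist_force: [0.1, -0.4, -0.6]
finger_gap: 0.0099
grip_force: 79.2
```

To row units: 0.001 m / 0.6 = 0.0017.

```bash
python3 nudge.py '[0, 0, 0.0017, 0, 0, 0, 0, 0, 0.0017, 0, 0, 0]'
python3 nudge.py '[0, 0, 0, 0, 0, 0, 0, 0, 0, 0, 0, 0, 0, 0, 0, 0, 0, 0]' 0.035 
python3 nudge.py '[0, 0, -0.0333, 0, 0, 0, 0, 0, -0.1, 0, 0, 0, 0, 0, -0.2, 0, 0, 0, 0, 0, -0.2833, 0, 0, 0, 0, 0, -0.2833, 0, 0, 0, 0, 0, -0.2833, 0, 0, 0]'
python3 - <<'E'
from h import *
c=cam("top")
for n,p,z in(("fs",(233.9,249.3),.067),("fX",(288.4,257),.067)): print(n,*wing(c,p,z))
cv2.imwrite("pics/t6.png",c["image"][:,:,::-1])
to((.45,.005,.25),-28)
E
```

```text
clock: 29.7
tcp_pos: [0.515, -0.3658, 0.0793]
orientation: [0.0, 0.096, 0.995, -0.0]
wrist_force: [-0.7, 0.8, 4.6]
finger_gap: 0.0102
grip_force: 79.9
clock: 30.08
tcp_pos: [0.5148, -0.3653, 0.078]
orientation: [-0.0, 0.096, 0.995, 0.0]
wrist_force: [-0.4, 0.7, 1.0]
finger_gap: 0.0348
grip_force: 0.0
clock: 30.82
tcp_pos: [0.5147, -0.3653, 0.2477]
orientation: [-0.0, 0.096, 0.995, 0.0]
wrist_force: [1.4, -0.5, -0.5]
finger_gap: 0.0352
grip_force: 0.0
fs [233.11 248.99] [0.5003 0.2201 0.067 ] 52.4
fX [287.78 256.87] [0.4806 0.0678 0.067 ] 63.0
t 30.88 tcp [ 0.5143 -0.365   0.2467] yaw 78.95 tilt [-0.002  0.002 -1.   ] q [-0.74  0.43  0.2   1.34  0.   -0.55] -> d [ 0.134   0.3508 -0.0025] rz -1.2749068079970711
```

Run:
```python
from h import *
to((.512,.13,.25),153)
```

```text
t 30.88 tcp [ 0.5143 -0.365   0.2467] yaw 78.95 tilt [-0.002  0.002 -1.   ] q [-0.74  0.43  0.2   1.34  0.   -0.55] -> d [ 0.0971  0.4853 -0.0024] rz -1.2923601005170144
```

To row units: 0.47 m / 0.6 = 0.7833, 0.41 m / 0.6 = 0.6833, -1.292 rad / 4 = -0.323.

```bash
python3 nudge.py '[0.0167, 0.0833, 0, 0, 0, -0.0425, 0.0367, 0.1833, 0, 0, 0, -0.085, 0.0567, 0.2833, 0, 0, 0, -0.1275, 0.0767, 0.3833, 0, 0, 0, -0.17, 0.0967, 0.4833, 0, 0, 0, -0.2125, 0.1167, 0.5833, 0, 0, 0, -0.255, 0.1367, 0.6833, 0, 0, 0, -0.295, 0.1567, 0.7833, -0.005, 0, 0, -0.323]'
python3 nudge.py '[0.005, 0.025, 0, 0, 0, 0, 0.005, 0.025, 0, 0, 0, 0, 0.005, 0.025, 0, 0, 0, 0, 0.005, 0.025, 0, 0, 0, 0]'
python3 look.py fl '[0.4806,0.0678,0.05]'
```

```text
clock: 31.88
tcp_pos: [0.5112, 0.1157, 0.2492]
orientation: [-0.002, -0.524, 0.852, 0.001]
wrist_force: [1.6, 0.1, -0.0]
finger_gap: 0.0349
grip_force: 0.0
clock: 32.38
tcp_pos: [0.4983, 0.1167, 0.251]
orientation: [-0.0, -0.521, 0.853, -0.0]
wrist_force: [-0.5, 0.2, 0.0]
finger_gap: 0.0347
grip_force: 0.0
pred [305.20901379 127.60225105] off [235  57]
```

View pics/fl.png

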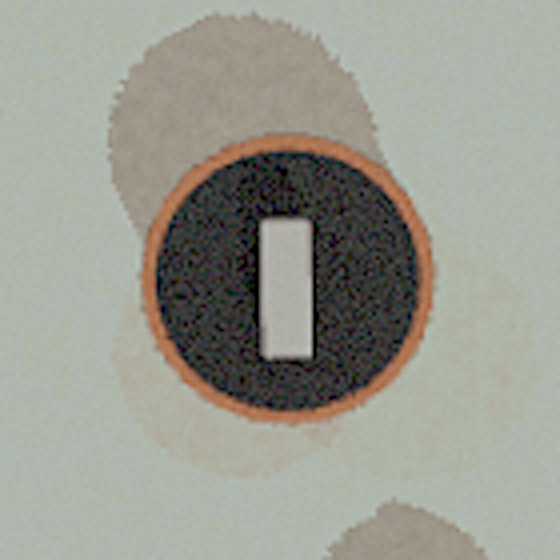

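```bash
python3 meas.py fl .068 '[[260,220],[312,219],[313,357],[261,358]]'; python3 meas.py fl .0475 '[[143,280],[434,280]]'
python3 - <<'E'
from h import *
to((.480,.068,.09),153)
E
```

```text
[[0.477, 0.0498], [0.4657, 0.0554], [0.4811, 0.086], [0.4927, 0.0803]] mean [0.4791 0.0679]
153.7 0.0126 | 63.3 0.0344 | -26.2 0.0129 | -117.2 0.0344 | 
[[0.5127, 0.0499], [0.4448, 0.085]] mean [0.4787 0.0675]
152.7 0.0764 | -27.3 0.0764 | 
t 32.42 tcp [0.4983 0.1168 0.2511] yaw 152.84 tilt [-0. -0. -1.] q [ 0.07  0.19 -0.12  1.26 -0.   -1.02] -> d [ 0.0517 -0.0059  0.1611] rz -0.002820841859149916
```

To row units: 0.155 m / 0.6 = 0.2583, 0.0511 m / 0.6 = 0.0852, -0.006 rad / 4 = -0.0015.

```bash
python3 nudge.py '[0.0417, -0.0042, 0.0833, 0, 0, -0.0015, 0.0852, -0.0085, 0.1667, 0, 0, -0.0015, 0.0852, -0.0085, 0.25, 0, 0, -0.0015, 0.0852, -0.0085, 0.2583, 0, 0, -0.0015, 0.0852, -0.0085, 0.2583, 0, 0, -0.0015, 0.0852, -0.0085, 0.2583, 0, 0, -0.0015, 0.0852, -0.0085, 0.2583, 0, 0, -0.0015]'
python3 - <<'E'
from h import *
to((.479,.0678,.072),153.2)
E
```

```text
clock: 33.3
tcp_pos: [0.4807, 0.0703, 0.098]
orientation: [0.001, -0.525, 0.851, -0.001]
wrist_force: [0.7, -0.8, -0.7]
finger_gap: 0.0349
grip_force: 0.0
t 33.3 tcp [0.4807 0.0703 0.098 ] yaw 153.34 tilt [ 0.003  0.    -1.   ] q [-0.02  0.25 -0.45  0.87  0.   -1.13] -> d [0.0031 0.0005 0.026 ] rz 0.002498149937470746
```

To row units: 0.0245 m / 0.6 = 0.0408, 0.0022 m / 0.6 = 0.0037, 0.002 rad / 4 = 0.0005.

```bash
python3 nudge.py '[0.0037, 0, 0.0408, 0, 0, 0.0005, 0.0037, 0, 0.0408, 0, 0, 0.0005, 0.0037, 0, 0.0408, 0, 0, 0.0005, 0.0037, 0, 0.0408, 0, 0, 0.0005, 0.0037, 0, 0.0408, 0, 0, 0.0005]'
python3 - <<'E'
from h import *
to((.479,.0678,.072),153.2)
E
```

```text
clock: 33.92
tcp_pos: [0.4788, 0.0683, 0.0724]
orientation: [0.001, -0.524, 0.852, -0.0]
wrist_force: [0.2, -0.6, -1.0]
finger_gap: 0.035
grip_force: 0.0
t 33.92 tcp [0.4788 0.0683 0.0724] yaw 153.21 tilt [ 0.001  0.    -1.   ] q [-0.02  0.28 -0.48  0.81  0.   -1.13] -> d [ 0.0003 -0.0004  0.0004] rz 0.00020445270901507168
```

To row units: -0.12 m / 0.6 = -0.2, -0.07 m / 0.6 = -0.1167.

```bash
python3 nudge.py '[0, 0, 0, 0, 0, 0, 0, 0, 0, 0, 0, 0, 0, 0, 0, 0, 0, 0, 0, 0, 0, 0, 0, 0]' 0 80
python3 nudge.py '[0, 0, -0.0167, 0, 0, 0, 0, 0, -0.05, 0, 0, 0, 0, 0, -0.1167, 0, 0, 0, 0, 0, -0.2, 0, 0, 0, 0, 0, -0.2, 0, 0, 0, 0, 0, -0.2, 0, 0, 0]'
python3 - <<'E'
from h import *
to((.648,.2022,.19),86.1)
E
```

```text
clock: 34.42
tcp_pos: [0.4787, 0.0681, 0.0721]
orientation: [0.0, -0.524, 0.852, -0.0]
wrist_force: [0.2, -1.8, 5.7]
finger_gap: 0.01
grip_force: 79.1
clock: 35.17
tcp_pos: [0.4773, 0.0683, 0.1909]
orientation: [-0.001, -0.524, 0.852, 0.001]
wrist_force: [0.2, 0.1, -4.4]
finger_gap: 0.0101
grip_force: 78.5
t 35.17 tcp [0.4773 0.0683 0.1909] yaw 153.21 tilt [-0.002  0.    -1.   ] q [-0.02  0.17 -0.3   1.1   0.   -1.13] -> d [-0.1964 -0.0921  0.0006] rz 1.1713643454234055
```

To row units: -0.196 m / 0.6 = -0.3267, -0.168 m / 0.6 = -0.28, 1.171 rad / 4 = 0.2928.

```bash
python3 nudge.py '[-0.0467, -0.0217, 0, 0, 0, 0.0375, -0.0933, -0.0433, 0, 0, 0, 0.075, -0.14, -0.065, 0, 0, 0, 0.1125, -0.1867, -0.0867, 0, 0, 0, 0.15, -0.2333, -0.1083, 0, 0, 0, 0.1875, -0.28, -0.1333, 0, 0, 0, 0.225, -0.3267, -0.1533, 0, 0, 0, 0.2625, -0.3267, -0.1533, 0, 0, 0, 0.2928]'
python3 nudge.py '[0, 0, 0.0333, 0, 0, 0, 0, 0, 0.0667, 0, 0, 0, 0, 0, 0.0667, 0, 0, 0, 0, 0, 0.0667, 0, 0, 0]'
python3 - <<'E'
from h import *
c=cam("wrist"); cv2.imwrite("pics/fl2.png",c["image"][:,:,::-1][90:390,150:550])
to((.648,.2024,.15),86.1)
E
```

```text
clock: 36.17
tcp_pos: [0.6486, 0.2029, 0.1876]
orientation: [-0.002, 0.035, 0.999, -0.0]
wrist_force: [-0.5, -0.5, -4.6]
finger_gap: 0.0102
grip_force: 78.7
clock: 36.67
tcp_pos: [0.6482, 0.2016, 0.1508]
orientation: [-0.001, 0.034, 0.999, -0.0]
wrist_force: [0.8, -0.5, -3.9]
finger_gap: 0.0102
grip_force: 78.5
t 36.73 tcp [0.6488 0.2017 0.1517] yaw 86.11 tilt [-0.  0. -1.] q [0.18 0.56 0.17 1.19 0.   0.25] -> d [0.0008 0.0007 0.0017] rz 0.00020807210887730627
```

View pics/fl2.png

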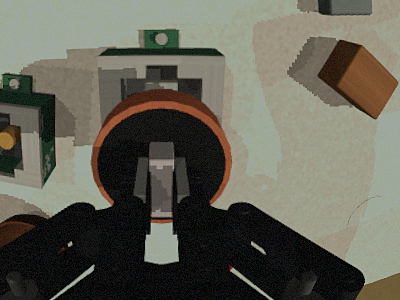

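To row units: 0.028 m / 0.6 = 0.0467, 0.0007 m / 0.6 = 0.0012.

```bash
python3 nudge.py '[0.001, 0.0012, 0.0167, 0, 0, 0, 0.001, 0.0012, 0.0333, 0, 0, 0, 0.001, 0.0012, 0.0467, 0, 0, 0, 0.001, 0.0012, 0.0467, 0, 0, 0, 0.001, 0.0012, 0.0467, 0, 0, 0]'
python3 nudge.py '[0, 0, 0.01, 0, 0, 0, 0, 0, 0.02, 0, 0, 0, 0, 0, 0.02, 0, 0, 0, 0, 0, 0.02, 0, 0, 0]'
```

```text
clock: 37.35
tcp_pos: [0.6483, 0.2024, 0.1239]
orientation: [0.0, 0.034, 0.999, 0.0]
wrist_force: [0.1, 0.4, -4.0]
finger_gap: 0.0098
grip_force: 78.7
clock: 37.85
tcp_pos: [0.6481, 0.2024, 0.1117]
orientation: [-0.0, 0.034, 0.999, 0.0]
wrist_force: [0.7, 0.5, -4.5]
finger_gap: 0.01
grip_force: 78.7
```

To row units: 0.017 m / 0.6 = 0.0283, 0.015 m / 0.6 = 0.025.

```bash
python3 nudge.py '[0, 0, 0.0083, 0, 0, 0, 0, 0, 0.0167, 0, 0, 0, 0, 0, 0.025, 0, 0, 0, 0, 0, 0.0283, 0, 0, 0, 0, 0, 0.0283, 0, 0, 0, 0, 0, 0.0283, 0, 0, 0]'
```

```text
clock: 38.6
tcp_pos: [0.6489, 0.2026, 0.0961]
orientation: [0.001, 0.034, 0.999, 0.0]
wrist_force: [-0.6, -0.1, 6.5]
finger_gap: 0.0099
grip_force: 80.0
```

To row units: 0.0015 m / 0.6 = 0.0025.

```bash
python3 nudge.py '[0, 0, 0.0025, 0, 0, 0, 0, 0, 0.0025, 0, 0, 0, 0, 0, 0.0025, 0, 0, 0]'
```

```text
clock: 38.98
tcp_pos: [0.6489, 0.2026, 0.0948]
orientation: [0.001, 0.034, 0.999, 0.0]
wrist_force: [-1.9, 0.4, 7.4]
finger_gap: 0.0098
grip_force: 80.1
```

To row units: 1.44 rad / 4 = 0.36.

```bash
python3 nudge.py '[0, 0, 0, 0, 0, 0.045, 0, 0, 0, 0, 0, 0.09, 0, 0, 0, 0, 0, 0.135, 0, 0, 0, 0, 0, 0.18, 0, 0, 0, 0, 0, 0.225, 0, 0, 0, 0, 0, 0.27, 0, 0, 0, 0, 0, 0.315, 0, 0, 0, 0, 0, 0.36]'
python3 nudge.py '[0, 0, 0, 0, 0, 0.0328, 0, 0, 0, 0, 0, 0.0328, 0, 0, 0, 0, 0, 0.0328]'
python3 - <<'E'
from h import *
s=env.get_state();print(s["ft_torque"].round(3)); to((.648,.2024,.103),-3.9)
E
```

```text
clock: 39.98
tcp_pos: [0.6499, 0.2024, 0.0952]
orientation: [0.001, 0.687, 0.727, 0.002]
wrist_force: [-0.5, -1.1, 6.5]
finger_gap: 0.0101
grip_force: 80.2
clock: 40.35
tcp_pos: [0.6496, 0.2025, 0.0951]
orientation: [0.001, 0.731, 0.683, 0.002]
wrist_force: [-0.3, -0.9, 6.9]
finger_gap: 0.0098
grip_force: 80.2
[-0.131  0.028 -0.042]
t 40.35 tcp [0.6496 0.2025 0.0951] yaw -3.91 tilt [ 0.004  0.    -1.   ] q [ 0.18  0.59  0.09  1.06 -0.    1.82] -> d [-0.0002 -0.0016 -0.0079] rz -0.00015460618687872444
```

To row units: -0.008 m / 0.6 = -0.0133, -0.004 m / 0.6 = -0.0067.

```bash
python3 nudge.py '[0, -0.0008, -0.0067, 0, 0, 0, 0, -0.0008, -0.0133, 0, 0, 0, 0, -0.0008, -0.0133, 0, 0, 0, 0, -0.0008, -0.0133, 0, 0, 0]'
python3 nudge.py '[0, 0, -0.005, 0, 0, 0, 0, 0, -0.005, 0, 0, 0, 0, 0, -0.005, 0, 0, 0]'
```

```text
clock: 40.85
tcp_pos: [0.6485, 0.2026, 0.1016]
orientation: [0.001, 0.731, 0.683, 0.001]
wrist_force: [3.1, -0.3, 3.4]
finger_gap: 0.0104
grip_force: 79.6
clock: 41.22
tcp_pos: [0.6475, 0.2025, 0.1032]
orientation: [-0.0, 0.731, 0.683, -0.0]
wrist_force: [5.2, 0.7, -3.2]
finger_gap: 0.0098
grip_force: 81.7
```

To row units: -0.002 m / 0.6 = -0.0033.

```bash
python3 nudge.py '[0, 0, -0.0033, 0, 0, 0, 0, 0, -0.0033, 0, 0, 0, 0, 0, -0.0033, 0, 0, 0]'
python3 nudge.py '[0, 0, 0.005, 0, 0, 0, 0, 0, 0.005, 0, 0, 0]'
python3 nudge.py '[0, 0, 0, 0, 0, 0, 0, 0, 0, 0, 0, 0, 0, 0, 0, 0, 0, 0]' 0.035
python3 nudge.py '[0, 0, -0.0333, 0, 0, 0, 0, 0, -0.1, 0, 0, 0, 0, 0, -0.1667, 0, 0, 0, 0, 0, -0.2, 0, 0, 0, 0, 0, -0.2, 0, 0, 0, 0, 0, -0.2, 0, 0, 0]'
python3 - <<'E'
from h import *
c=cam("top")
for n,p,z in(("fL",(240,194.8),.098),("fs",(233.9,249.3),.067)): print(n,*wing(c,p,z))
E
```

```text
clock: 41.6
tcp_pos: [0.6474, 0.2025, 0.1033]
orientation: [-0.001, 0.731, 0.683, -0.001]
wrist_force: [7.7, 2.2, -11.9]
finger_gap: 0.01
grip_force: 80.5
clock: 41.85
tcp_pos: [0.6473, 0.2025, 0.1032]
orientation: [-0.0, 0.731, 0.683, -0.0]
wrist_force: [2.1, 1.0, -4.9]
finger_gap: 0.0103
grip_force: 81.3
clock: 42.22
tcp_pos: [0.6471, 0.2025, 0.1032]
orientation: [-0.0, 0.731, 0.683, -0.0]
wrist_force: [0.6, 0.3, 0.0]
finger_gap: 0.0353
grip_force: 0.0
clock: 42.98
tcp_pos: [0.6471, 0.2024, 0.222]
orientation: [-0.001, 0.731, 0.683, -0.001]
wrist_force: [0.5, -0.3, -0.3]
finger_gap: 0.035
grip_force: 0.0
fL [239.96 194.43] [0.6492 0.2012 0.098 ] 84.8
fs [233.58 249.3 ] [0.4995 0.2188 0.067 ] 49.7
```

Run:
```python
from h import *
to((.459,.168,.25),-39)
```

```text
t 43.02 tcp [0.6468 0.2023 0.2216] yaw -3.9 tilt [-0.003 -0.    -1.   ] q [0.18 0.53 0.3  1.34 0.   1.82] -> d [-0.047  -0.1852 -0.0279] rz 0.612676123022827
```

To row units: -0.185 m / 0.6 = -0.3083, -0.135 m / 0.6 = -0.225, 0.613 rad / 4 = 0.1533.

```bash
python3 nudge.py '[-0.0167, -0.0667, -0.0167, 0, 0, 0.035, -0.0367, -0.1417, -0.0333, 0, 0, 0.0725, -0.0567, -0.225, -0.0467, 0, 0, 0.11, -0.0783, -0.3083, -0.0467, 0, 0, 0.1533, -0.0783, -0.3083, -0.0467, 0, 0, 0.1533, -0.0783, -0.3083, -0.0467, 0, 0, 0.1533, -0.0783, -0.3083, -0.0467, 0, 0, 0.1533]'
python3 look.py fs '[0.4997,0.2195,0.05]'
```

```text
clock: 43.9
tcp_pos: [0.461, 0.1683, 0.2509]
orientation: [-0.0, 0.903, 0.431, 0.0]
wrist_force: [-0.1, -0.7, -0.5]
finger_gap: 0.0348
grip_force: 0.0
pred [308.6564514  115.93226306] off [238  45]
```

View pics/fs.png

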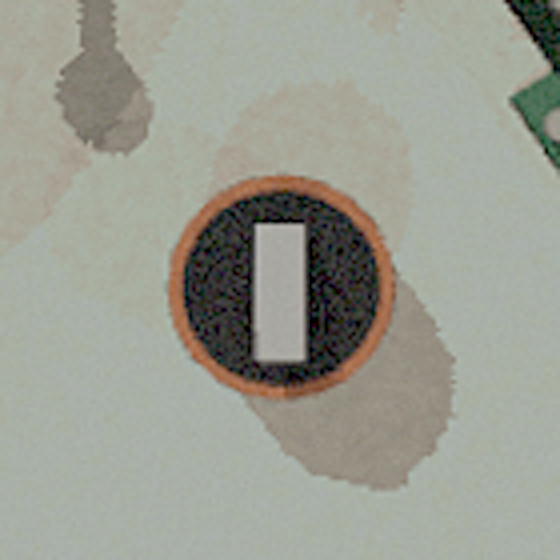

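Wing corners (254,224),(305,224),(306,361),(254,361).

```bash
python3 meas.py fs .068 '[[254,224],[305,224],[306,361],[254,361]]'
python3 - <<'E'
from h import *
to((.4985,.219,.092),-39)
E
```

```text
[[0.5044, 0.2366], [0.514, 0.2288], [0.4929, 0.2023], [0.4829, 0.2104]] mean [0.4985 0.2196]
-39.2 0.0123 | -128.5 0.0339 | 140.9 0.0128 | 50.7 0.0339 | 
t 43.95 tcp [0.461  0.1683 0.2509] yaw -39.01 tilt [ 0.  0. -1.] q [ 0.19  0.15 -0.17  1.25  0.    2.44] -> d [ 0.063  -0.0028  0.1589] rz -0.0001485605951570013
```

To row units: 0.154 m / 0.6 = 0.2567, 0.0635 m / 0.6 = 0.1058.

```bash
python3 nudge.py '[0.05, -0.0025, 0.0833, 0, 0, 0, 0.1058, -0.0053, 0.1667, 0, 0, 0, 0.1058, -0.0053, 0.25, 0, 0, 0, 0.1058, -0.0053, 0.2567, 0, 0, 0, 0.1058, -0.0053, 0.2567, 0, 0, 0, 0.1058, -0.0053, 0.2567, 0, 0, 0, 0.1058, -0.0053, 0.2567, 0, 0, 0]'
python3 - <<'E'
from h import *
to((.4985,.2196,.072),-39)
E
```

```text
clock: 44.82
tcp_pos: [0.4988, 0.2197, 0.0994]
orientation: [0.0, 0.903, 0.43, 0.002]
wrist_force: [-0.5, -0.0, 1.1]
finger_gap: 0.0349
grip_force: 0.0
t 44.83 tcp [0.4988 0.2197 0.0994] yaw -39.04 tilt [ 0.004  0.001 -1.   ] q [ 0.27  0.35 -0.3   0.92  0.    2.52] -> d [-0.0003 -0.0002  0.0274] rz -0.0006484219425904031
```

To row units: 0.0265 m / 0.6 = 0.0442, 0.001 m / 0.6 = 0.0017.

```bash
python3 nudge.py '[0.0017, 0, 0.0442, 0, 0, 0, 0.0017, 0, 0.0442, 0, 0, 0, 0.0017, 0, 0.0442, 0, 0, 0, 0.0017, 0, 0.0442, 0, 0, 0, 0.0017, 0, 0.0442, 0, 0, 0]'
python3 nudge.py '[0, 0, 0, 0, 0, 0, 0, 0, 0, 0, 0, 0, 0, 0, 0, 0, 0, 0, 0, 0, 0, 0, 0, 0]' 0 80
python3 nudge.py '[0, 0, -0.0167, 0, 0, 0, 0, 0, -0.05, 0, 0, 0, 0, 0, -0.1167, 0, 0, 0, 0, 0, -0.2, 0, 0, 0, 0, 0, -0.2, 0, 0, 0, 0, 0, -0.2, 0, 0, 0]'
python3 - <<'E'
from h import *
to((.6666,.0556,.19),79)
E
```

```text
clock: 45.45
tcp_pos: [0.4985, 0.2204, 0.0715]
orientation: [0.0, 0.903, 0.43, 0.001]
wrist_force: [0.2, 0.8, 0.2]
finger_gap: 0.035
grip_force: 0.0
clock: 45.95
tcp_pos: [0.4986, 0.2203, 0.0712]
orientation: [0.0, 0.903, 0.43, 0.001]
wrist_force: [1.6, -0.9, 3.8]
finger_gap: 0.0102
grip_force: 79.6
clock: 46.7
tcp_pos: [0.4973, 0.2202, 0.19]
orientation: [-0.0, 0.903, 0.43, -0.001]
wrist_force: [-0.6, 0.4, -3.3]
finger_gap: 0.01
grip_force: 78.9
t 46.7 tcp [0.4973 0.2202 0.19  ] yaw -39.01 tilt [-0.001 -0.    -1.   ] q [ 0.27  0.28 -0.16  1.14  0.    2.52] -> d [-2.130e-02  2.352e-01 -2.000e-04] rz 1.081853075642535
```

To row units: 0.235 m / 0.6 = 0.3917, 0.14 m / 0.6 = 0.2333, -1.08 rad / 4 = -0.27.

```bash
python3 nudge.py '[-0.0033, 0.0333, 0, 0, 0, -0.045, -0.0083, 0.0833, 0, 0, 0, -0.09, -0.0133, 0.1333, 0, 0, 0, -0.135, -0.0167, 0.1833, 0, 0, 0, -0.18, -0.0217, 0.2333, 0, 0, 0, -0.225, -0.0267, 0.2833, 0, 0, 0, -0.27, -0.03, 0.3333, 0, 0, 0, -0.315, -0.035, 0.3917, 0, 0, 0, -0.36]'
python3 nudge.py '[0, 0, 0, 0, 0, -0.045, 0, 0, 0, 0, 0, -0.09, 0, 0, 0, 0, 0, -0.135, 0, 0, 0, 0, 0, -0.155, 0, 0, 0.0333, 0, 0, -0.155, 0, 0, 0.0667, 0, 0, -0.155, 0, 0, 0.0667, 0, 0, -0.155, 0, 0, 0.0667, 0, 0, -0.155]'
python3 - <<'E'
from h import *
to((.6666,.0556,.115),79)
E
```

```text
clock: 47.7
tcp_pos: [0.6664, 0.0556, 0.1877]
orientation: [-0.003, 0.392, 0.92, -0.001]
wrist_force: [0.3, -0.2, -2.8]
finger_gap: 0.0102
grip_force: 78.8
clock: 48.7
tcp_pos: [0.6669, 0.0561, 0.15]
orientation: [-0.001, 0.096, 0.995, 0.0]
wrist_force: [0.1, 0.8, -1.7]
finger_gap: 0.0101
grip_force: 78.8
t 48.7 tcp [0.6669 0.0561 0.15  ] yaw 79.01 tilt [-0.002  0.    -1.   ] q [-0.04  0.54  0.14  1.17  0.    0.16] -> d [ 0.0001 -0.0005  0.035 ] rz 0.00016734070296256344
```

```bash
python3 nudge.py '[0, 0, 0.0167, 0, 0, 0, 0, 0, 0.0333, 0, 0, 0, 0, 0, 0.05, 0, 0, 0, 0, 0, 0.065, 0, 0, 0, 0, 0, 0.065, 0, 0, 0, 0, 0, 0.065, 0, 0, 0]'
python3 nudge.py '[0, 0, 0.0083, 0, 0, 0, 0, 0, 0.0167, 0, 0, 0, 0, 0, 0.025, 0, 0, 0, 0, 0, 0.0308, 0, 0, 0, 0, 0, 0.0308, 0, 0, 0, 0, 0, 0.0308, 0, 0, 0]'
```

```text
clock: 49.45
tcp_pos: [0.6675, 0.0561, 0.1119]
orientation: [0.0, 0.096, 0.995, 0.0]
wrist_force: [-0.4, -0.0, -2.5]
finger_gap: 0.0101
grip_force: 78.8
clock: 50.2
tcp_pos: [0.6681, 0.056, 0.095]
orientation: [0.001, 0.096, 0.995, 0.0]
wrist_force: [-2.0, 0.0, 7.4]
finger_gap: 0.0104
grip_force: 80.3
```

To row units: 0.0012 m / 0.6 = 0.002, -0.0003 m / 0.6 = -0.0005.

```bash
python3 nudge.py '[0, -0.0005, 0.002, 0, 0, 0, 0, -0.0005, 0.002, 0, 0, 0, 0, -0.0005, 0.002, 0, 0, 0]'
python3 nudge.py '[0, 0, 0, 0, 0, 0.045, 0, 0, 0, 0, 0, 0.09, 0, 0, 0, 0, 0, 0.135, 0, 0, 0, 0, 0, 0.18, 0, 0, 0, 0, 0, 0.225, 0, 0, 0, 0, 0, 0.27, 0, 0, 0, 0, 0, 0.315, 0, 0, 0, 0, 0, 0.36]'
python3 nudge.py '[0, 0, 0, 0, 0, 0.0328, 0, 0, 0, 0, 0, 0.0328, 0, 0, 0, 0, 0, 0.0328]'
python3 - <<'E'
from h import *
s=env.get_state();print(s["ft_torque"].round(3)); to((.6666,.056,.103),-11)
E
```

```text
clock: 50.58
tcp_pos: [0.6681, 0.056, 0.0939]
orientation: [0.001, 0.096, 0.995, 0.0]
wrist_force: [-1.4, 1.1, 7.7]
finger_gap: 0.0101
grip_force: 80.3
clock: 51.58
tcp_pos: [0.6691, 0.0553, 0.0944]
orientation: [0.002, 0.73, 0.683, 0.001]
wrist_force: [-0.5, -0.6, 8.3]
finger_gap: 0.0101
grip_force: 80.4
clock: 51.95
tcp_pos: [0.6679, 0.0561, 0.094]
orientation: [0.001, 0.772, 0.636, 0.001]
wrist_force: [-1.6, 1.1, 9.5]
finger_gap: 0.0103
grip_force: 80.4
[ 0.265  0.696 -0.052]
t 51.95 tcp [0.6679 0.0561 0.094 ] yaw -10.99 tilt [ 0.002  0.001 -1.   ] q [-0.04  0.57  0.05  1.05  0.    1.73] -> d [-0.0003 -0.0012 -0.009 ] rz 0.00016683260249729633
```

Let it rise, tug to test the lock, release, back off.

To row units: -0.008 m / 0.6 = -0.0133, -0.004 m / 0.6 = -0.0067.

```bash
python3 nudge.py '[0, 0, -0.0067, 0, 0, 0, 0, 0, -0.0133, 0, 0, 0, 0, 0, -0.0133, 0, 0, 0, 0, 0, -0.0133, 0, 0, 0]'
python3 nudge.py '[0, 0, -0.005, 0, 0, 0, 0, 0, -0.0083, 0, 0, 0, 0, 0, -0.0083, 0, 0, 0, 0, 0, -0.0083, 0, 0, 0]'
python3 nudge.py '[0, 0, 0.005, 0, 0, 0, 0, 0, 0.005, 0, 0, 0]'
```

```text
clock: 52.45
tcp_pos: [0.6678, 0.056, 0.1006]
orientation: [0.0, 0.772, 0.636, 0.001]
wrist_force: [-0.6, 1.0, 5.1]
finger_gap: 0.0102
grip_force: 79.9
clock: 52.95
tcp_pos: [0.6676, 0.0561, 0.1023]
orientation: [-0.001, 0.772, 0.636, -0.0]
wrist_force: [5.3, 2.7, -10.9]
finger_gap: 0.0103
grip_force: 80.2
clock: 53.2
tcp_pos: [0.6677, 0.056, 0.1023]
orientation: [-0.0, 0.772, 0.636, 0.0]
wrist_force: [2.4, 3.1, -1.1]
finger_gap: 0.0103
grip_force: 81.4
```

To row units: -0.15 m / 0.6 = -0.25, -0.1 m / 0.6 = -0.1667.

```bash
python3 nudge.py '[0, 0, 0, 0, 0, 0, 0, 0, 0, 0, 0, 0, 0, 0, 0, 0, 0, 0]' 0.035
python3 nudge.py '[0, 0, -0.0333, 0, 0, 0, 0, 0, -0.1, 0, 0, 0, 0, 0, -0.1667, 0, 0, 0, 0, 0, -0.25, 0, 0, 0, 0, 0, -0.25, 0, 0, 0, 0, 0, -0.25, 0, 0, 0]'
python3 - <<'E'
from h import *
c=cam("top")
for n,p,z in(("fL",(240,194.8),.098),("fs",(293.6,188.6),.098),("tL",(444.8,273),.073)): print(n,*wing(c,p,z))
to((.53,.30,.25),0)
E
```

```text
clock: 53.58
tcp_pos: [0.667, 0.0554, 0.102]
orientation: [-0.0, 0.772, 0.636, -0.0]
wrist_force: [0.2, -0.1, 0.3]
finger_gap: 0.0352
grip_force: 0.0
clock: 54.32
tcp_pos: [0.6672, 0.0556, 0.2518]
orientation: [0.0, 0.772, 0.636, -0.0]
wrist_force: [-0.6, 0.5, -0.2]
finger_gap: 0.0351
grip_force: 0.0h.py:20: RuntimeWarning: invalid value encountered in divide
  p=np.array([(w*xx).sum(),(w*yy).sum()])/w.sum()
Traceback (most recent call last):
  File "h.py", line 19, in wing
    m=(xx-p[0])**2+(yy-p[1])**2<r*r; b=np.percentile(g[m],30); w=np.where(m,np.clip(g-b-15,0,None),0)
                                       ~~~~~~~~~~~~~^^^^^^^^^
IndexError: index -1 is out of bounds for axis 0 with size 0
```

Arm occludes the top view. Go to a lever viewpoint.

Run:
```python
from h import *
to((.52,.30,.25),0)
```

```text
t 54.38 tcp [0.6667 0.0556 0.2508] yaw -11.01 tilt [-0.002 -0.    -1.   ] q [-0.04  0.51  0.33  1.4  -0.    1.73] -> d [ 0.2119 -0.1907  0.0011] rz -0.1921211085168188
```

To row units: 0.212 m / 0.6 = 0.3533, -0.19 m / 0.6 = -0.3167, -0.192 rad / 4 = -0.048.

```bash
python3 nudge.py '[0.05, -0.045, 0, 0, 0, -0.0075, 0.1167, -0.105, 0, 0, 0, -0.0175, 0.1833, -0.1667, 0, 0, 0, -0.025, 0.25, -0.225, 0, 0, 0, -0.035, 0.3167, -0.2833, 0, 0, 0, -0.0425, 0.3533, -0.3167, 0, 0, 0, -0.048, 0.3533, -0.3167, 0, 0, 0, -0.048, 0.3533, -0.3167, 0, 0, 0, -0.048]' 0
python3 nudge.py '[0, 0, 0, 0, 0, 0, 0, 0, 0, 0, 0, 0]' >/dev/null
python3 look.py lv '[0.525,0.374,0.05]'
python3 - <<'E'
from h import *
c=cam("top")
for n,p,z in(("fL",(240,194.8),.098),("fs",(293.6,188.6),.098),("tL",(444.8,273),.073)):
    try: print(n,*wing(c,p,z))
    except Exception as e: print(n,"occl")
E
```

```text
clock: 55.38
tcp_pos: [0.521, 0.2995, 0.2508]
orientation: [-0.0, 0.707, 0.707, -0.001]
wrist_force: [-0.1, -0.3, 0.1]
finger_gap: -0.0
grip_force: 0.0
pred [313.73485175 105.27587156] off [243  35]
fL [239.41 194.49] [0.649  0.2027 0.098 ] 87.2
fs [293.13 187.67] [0.67   0.0553 0.098 ] 77.5
tL [444.72 274.28] [ 0.439 -0.364  0.073] 173.5
```

View pics/lv.png

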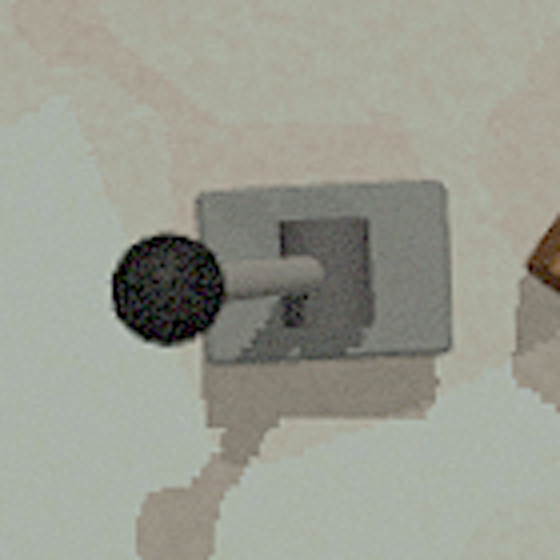

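```bash
python3 meas.py lv .025 '[[197,195],[443,182],[451,351],[210,364]]'; python3 meas.py lv .092 '[[168,289],[168,289]]'
python3 - <<'E'
from h import *
to((.45,.37,.15),3)
E
```

```text
[[0.5011, 0.3981], [0.5691, 0.4023], [0.572, 0.3544], [0.5043, 0.3504]] mean [0.5366 0.3763]
3.5 0.0681 | -86.5 0.048 | -176.6 0.0678 | 93.8 0.0479 | 
[[0.4985, 0.3741], [0.4985, 0.3741]] mean [0.4985 0.3741]
0.0 0.0 | 0.0 0.0 | 
t 55.73 tcp [0.5217 0.2994 0.252 ] yaw -0.08 tilt [ 0.  0. -1.] q [0.39 0.37 0.12 1.32 0.   1.96] -> d [ 0.0705 -0.0718  0.102 ] rz -0.05372950988985627
```

To row units: 0.152 m / 0.6 = 0.2533, 0.15 m / 0.6 = 0.25, -0.064 rad / 4 = -0.016.

```bash
python3 nudge.py '[0.0583, -0.0667, 0, 0, 0, -0.016, 0.1183, -0.1367, 0, 0, 0, -0.016, 0.1183, -0.1367, 0.0833, 0, 0, -0.016, 0.1183, -0.1367, 0.1667, 0, 0, -0.016, 0.1183, -0.1367, 0.25, 0, 0, -0.016, 0.1183, -0.1367, 0.2533, 0, 0, -0.016, 0.1183, -0.1367, 0.2533, 0, 0, -0.016]'
python3 - <<'E'
from h import *
to((.5475,.3770,.10),3.6)
E
```

```text
clock: 56.6
tcp_pos: [0.4402, 0.3714, 0.1015]
orientation: [0.0, 0.684, 0.729, 0.001]
wrist_force: [-0.2, 0.9, 0.3]
finger_gap: -0.0002
grip_force: 0.0
t 56.6 tcp [0.4402 0.3714 0.1015] yaw 3.64 tilt [ 0.001  0.001 -1.   ] q [ 0.56  0.4  -0.21  0.96  0.    2.07] -> d [-0.0012  0.1075  0.0017] rz 0.0007431154001687758
```

```bash
python3 nudge.py '[0, 0.025, 0.0017, 0, 0, 0, 0, 0.05, 0.0017, 0, 0, 0, 0, 0.075, 0.0017, 0, 0, 0, 0, 0.1, 0.0017, 0, 0, 0, 0, 0.125, 0.0017, 0, 0, 0, 0, 0.15, 0.0017, 0, 0, 0, 0, 0.17, 0.0017, 0, 0, 0, 0, 0.17, 0.0017, 0, 0, 0]'
python3 nudge.py '[0, 0.005, 0, 0, 0, 0, 0, 0.01, 0, 0, 0, 0, 0, 0.01, 0, 0, 0, 0]'
```

```text
clock: 57.6
tcp_pos: [0.5423, 0.3775, 0.0987]
orientation: [0.0, 0.684, 0.729, 0.0]
wrist_force: [-0.7, -0.3, -0.4]
finger_gap: -0.0003
grip_force: 0.0
clock: 57.98
tcp_pos: [0.547, 0.378, 0.0991]
orientation: [0.0, 0.684, 0.729, -0.0]
wrist_force: [0.1, -0.1, -0.2]
finger_gap: -0.0001
grip_force: 0.1
```

To row units: 0.005 m / 0.6 = 0.0083, 0.003 m / 0.6 = 0.005.

```bash
python3 nudge.py '[0, 0.005, 0, 0, 0, 0, 0, 0.0083, 0, 0, 0, 0, 0, 0.0083, 0, 0, 0, 0]'
python3 - <<'E'
from h import *
c=cam("side"); g=cv2.cvtColor(c["image"],cv2.COLOR_RGB2GRAY)
cv2.imwrite("pics/s9.png",c["image"][:,:,::-1])
K,R,t=c["K"],c["R"],c["t"]
for X in((.575,.3787,.092),(.4985,.3741,.092)):
    v=K@(R@np.array(X)+t); p=v[:2]/v[2]; print(p); x,y=p.astype(int); print(g[y-16:y+17:3,x-20:x+21:3])
E
```

```text
clock: 58.35
tcp_pos: [0.5486, 0.3782, 0.0989]
orientation: [-0.002, 0.684, 0.73, -0.002]
wrist_force: [-10.3, -0.5, 5.3]
finger_gap: -0.0001
grip_force: 5.1
[305.65554961 309.27295894]
[[116 117 105  85  27  26  26  26  27  26  28  25  12  39]
 [118 118 119 119 104  26  20  29  24  22  29  26  22  33]
 [129 127 124 122 122 111  28  28  25  24  29  25  17  24]
 [135 136 137 136 135 137  89  21  37  58  27  28  11  27]
 [136 138 140 137 136  89  16  21  18  17  25  40  45  53]
 [139 137 137 135 135  31  26  28  20  23  26  82  51  89]
 [141 137 136 134 134  36  21  31  21  17  27  78  61  87]
 [145 141 136 136 137  87  22  22  19  19  28  77  60  90]
 [145 145 144 145 140 137  95  47  45  81  44  76  62  89]
 [142 139 145 142 142 142 143 143 144  94  93  83  64  83]
 [ 86  97 116 144 143 141 145 145 143 132  97  85  74  85]]
[354.40585286 315.00393617]
[[ 28  25  27  29  32  91 100  98  98  99 100  99 100  97]
 [ 32  25  26  42  94  97  97  96  96  96  95  97  97  96]
 [ 96  82  74 138  96  96  96  96  95  97  97  96  98  96]
 [ 98  95  97 101  97  98  94  95  96  97  97  99  99 138]
 [ 91  94  98  95  94  96  96  95  96  95 102 133 144 143]
 [ 97  96  97  97  96  96 107  96 100 134 142 143 143 144]
 [ 96  96  98  94 101 142 143 142 142 143 144 144 144 145]
 [ 98  97  97  95 127 140 142 142 141 142 143 140 143 146]
 [ 97  96  95  99 141 142 143 143 141 140 143 141 145 143]
 [ 97  94 125 136 143 143 145 141 145 141 143 143 146 143]
 [134 141 140 143 144 139 145 143 143 143 142 143 145 142]]
```

To row units: 0.001 m / 0.6 = 0.0017.

```bash
python3 nudge.py '[0, 0.0017, 0, 0, 0, 0, 0, 0.0017, 0, 0, 0, 0]'
python3 nudge.py '[0, -0.0333, 0, 0, 0, 0, 0, -0.0833, 0, 0, 0, 0, 0, -0.1, -0.0833, 0, 0, 0, 0, -0.1, -0.1833, 0, 0, 0, 0, -0.1667, -0.25, 0, 0, 0, 0, -0.1667, -0.25, 0, 0, 0, 0, -0.1667, -0.25, 0, 0, 0]'
python3 - <<'E'
from h import *
c=cam("side"); g=cv2.cvtColor(c["image"],cv2.COLOR_RGB2GRAY); 
b=cv2.inRange(g[290:335,280:380],0,45); n,l,s,ce=cv2.connectedComponentsWithStats(b)
for i in range(1,n):
    if s[i,4]>60: print(s[i],ce[i]+[280,290])
a=c["image"][130:390,230:450,::-1]; cv2.imwrite("pics/fin.png",cv2.resize(a,None,fx=2.2,fy=2.2))
t=cam("top")
for n,p,z in(("fL",(240,194.8),.098),("fs",(293.6,188.6),.098),("tL",(444.8,273),.073),("ts",(444,243),.073),("tm",(444,214),.073)):
    try: print(n,*wing(t,p,z))
    except Exception as e: print(n,"occl")
E
```

```text
clock: 58.65
tcp_pos: [0.5487, 0.3782, 0.0989]
orientation: [-0.002, 0.684, 0.73, -0.003]
wrist_force: [-12.1, 0.1, 6.1]
finger_gap: -0.0
grip_force: 6.2
clock: 59.52
tcp_pos: [0.4535, 0.3721, 0.2491]
orientation: [0.0, 0.684, 0.729, 0.001]
wrist_force: [-0.8, 0.1, -0.8]
finger_gap: -0.0002
grip_force: 0.0
[ 20  12  15  16 177] [307.05084746 309.61016949]
fL [239.42 194.49] [0.649  0.2027 0.098 ] 87.3
fs [293.11 187.67] [0.6699 0.0553 0.098 ] 77.5
tL [444.71 274.29] [ 0.439 -0.364  0.073] 173.5
ts [444.59 245.27] [ 0.5182 -0.3658  0.073 ] 168.6
tm [444.52 216.96] [ 0.5968 -0.3676  0.073 ] 11.0
```

View pics/fin.png

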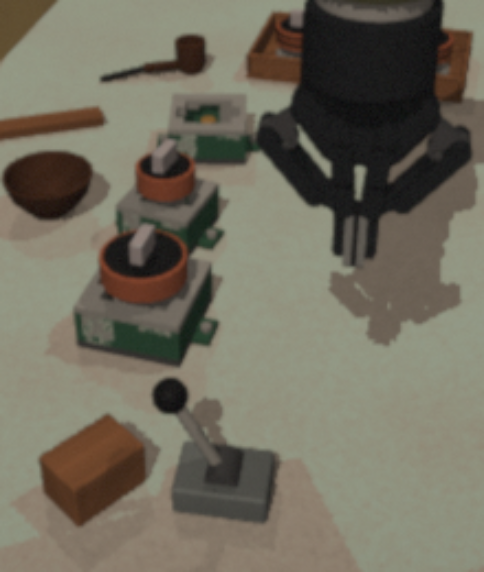

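```bash
python3 -c "
from workcell import env
print(env.hand_in())"
```

```text
the job is handed in; nothing more can be done
None
```

The changeover is done and handed in at about 60 s of the 210 s allowed: all three worn drums stand in the tray, the fresh small and large drums are locked in their hubs (both held against a tug), and the power lever is at its on stop. No fresh medium drum was on the bench, so that hub is empty.

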